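# Put the cook's rack back in order after washing up

### The arm

A 7-joint arm with a two-finger parallel gripper is mounted at the origin on a cart in front of the work surface, level with it; the furniture and walls round the work are solid. World frame = base frame: x ahead of the robot, y to its left, z up, the work surface at z = 0. Lengths are in m, angles in rad, forces in N, time in s.
With the tool pointing down it reaches from about 0.425 to 0.875 m from the base axis. Payload 8.4 kg.
Tool frame: the origin (TCP) lies between the finger pads; the fingertips stand 14 mm ahead of it and the grasp point (between the pads) lies 5 mm behind it (env.tips_ahead is the z of the fingertips in the tool frame, in m); z points along the fingers, y is the line along which they close (so a half turn about z gives the same grasp; the last joint's range is limited). The gripper opens to 87 mm and grips with 3 to 60 N. Pads are 19 mm wide; open, the fingers measure 117 mm over their backs; the gripper's body (75 mm by 190 mm) begins 51 mm behind the grasp point.
Start: joints at [1.206, 0.333, 0.04, 1.465, -0.013, 1.343, -0.059], TCP at [0.171, -0.627, 0.237] pointing down, gripper open.
Joint ranges: [-2.58, 2.58], [-0.38, 2.09], [-1.3, 1.39], [0.25, 2.4], [-1.5, 4.64], [0.08, 2.09], [-2.65, 2.65]. Speed limits (rad/s): [2.22, 2.22, 2.79, 2.79, 3.14, 3.14, 3.14].

### API

Orientations are given as a unit quaternion [w, x, y, z].
In Python, from station import monitor, optics, order, env gives the robot as it stands.
- The arm moves only by the tool play_rows, never from a script. Its argument "targets" is one flat list of numbers, 7 for each row, row after row: the turn, a rotation vector about the tool's x, y, z in degrees, then the shift along the tool's x, y, z in m, then the finger opening in m, from 0 to 0.087. In form: [ax, ay, az, tx, ty, tz, grip, ax, ay, az, tx, ty, tz, grip, ...]. A call has 1 to 12 rows; each row shifts and turns the commanded pose from where the row before left it, along the tool's axes as they then stand; what a row does not reach is not made up. A row lasts 1/12 s, in which the tool goes at most 41.7 mm and 7.16 degrees, less where a joint would pass 70% of its speed; a pose out of reach is approached as far as the arm can. A call with a gripper value outside its range is refused whole. The fingers move at their own pace and stop on an object; "grip_force" is the grip in N (left out, the last holds). Time passes only in rows, so rows that do not move let the fingers close. It gives the time, the measured TCP pose, the force, the opening and the grip force at its end, in the units of the state.
- monitor.state(): the state, without advancing time (a new reading comes with each control period).
- optics.capture(name): name is "side" or "top" or "wrist"; returns the picture (420x560x3 uint8, red, green, blue); there is no depth.
- optics.get_calibration(name): a dict with "fx", "fy", "cx", "cy" (pixels), "rvec" (rotation vector, rad) and "tvec" (3), from world to camera coordinates, as OpenCV has them. Camera axes: x right, y down, z forward; pixel columns grow to the right and rows downward; lengths in m; the calibration is good to about 2 mm. A picture is of the moment at which its call begins: read the wrist's pose just before it. get_calibration takes no time and is no camera call; for the wrist camera it gives the pose at the moment of the call.
- order.sign_off(): hands the job in; it is judged then, once.
The state is a dict: "time": time; "qpos": joint angles; "joint_vel": joint speeds; "joint_efforts": joint torques, N m; "ee_pos": TCP position; "tcp_rot": TCP orientation; "force": force on the tool from outside, world axes, zero at the start; "wrist_torque": the same for the moment, N m; "opening": finger opening in m; "gripper_force": force on a finger pad.
Only numpy, scipy, OpenCV 4.12 (cv2) and the standard library are available. Lean on these libraries where they do the work, as an engineer would, in place of code of your own. Each camera call takes 0.05 s, during which the arm holds its last target. There are 200 camera calls.

### The job

The washed tools stand in the drainer and the small red-lidded pots were left on the worktop: put the rack back in order. Take an S-hook off the rail for each tool, catch the hole in the tool's handle with it, lift the tool out of the drainer by the hook and hang the hook back on the rail between the posts, so that every tool hangs freely and nearly still on a hook of its own and any spare hook is on the rail too; stand each pot upright in a bore of the rack's shelf. Keep your fingers off the clean tools, and leave the timer, the honey jar and the mug where they are.

Things in the scene. Friction and masses are not known exactly. Their poses are not given: they have to be found in the camera images.
- rack: the cook's rack, fixed: wooden board 20 mm thick, two steel posts at y = +-150 mm and on them a round rail (12 mm thick, along y, axis at x = 0, 305 mm above the worktop); beside it at y = -235 mm a shelf plate with two bores. Origin under the rail's middle, on the worktop; y along the rail, x away from the robot, z up. A hook on the rail has its crest 314 mm, its sleeve 249 mm above the worktop.
- bore_front (a point): the bore nearer the robot: 63 mm wide, in a plate 6 mm thick whose top is 42 mm above the worktop; this point is on the bore's axis on the board below (20 mm up), on which a pot in the bore stands
- bore_back (a point): the bore farther from the robot, the same, 80 mm behind the other
- drainer: steel utensil drainer, fixed: a drip tray 95 x 235 mm, 16 mm high, with three wire slots side by side along its y (at -70, 0, +70 mm), each 56 mm long and 8 mm wide between wires up to 78 mm high. Origin: middle of the underside; x away from the robot, z up. Nothing of it stands higher than 78 mm.
- hook1_grip (a point): S-hook, 4.5 mm steel wire, 110 mm tall, 45 g, the left one on the rail at the start (any hook may take any tool). z up, hook in its xz plane, upper bend over the rail. This point: centre of the black flat-sided sleeve on its slanting shank, 10 mm wide across y (grip it so), 34 mm long. The crest (wire axis) is 65 mm straight above; the upper tip ends 12 mm below the crest, 14 mm to +x of it.
- hook1_saddle (a point): the left hook's saddle, lowest point (wire axis) of its lower bend, 106 mm below the crest; the lower tip points to -x (towards the robot) and up: from the saddle the wire runs through 7 mm to -x, 1.5 up; 13 to -x, 5.5 up; ends 16 to -x, 11 up. Upper bend: 23 mm inner width. Shank: from 14 mm to -x, 14 below the crest, to 9 mm to +x, 10 above the saddle.
- hook2_grip (a point): S-hook, 4.5 mm steel wire, 110 mm tall, 45 g, the middle one on the rail at the start (any hook may take any tool). z up, hook in its xz plane, upper bend over the rail. This point: centre of the black flat-sided sleeve on its slanting shank, 10 mm wide across y (grip it so), 34 mm long. The crest (wire axis) is 65 mm straight above; the upper tip ends 12 mm below the crest, 14 mm to +x of it.
- hook2_saddle (a point): the middle hook's saddle, lowest point (wire axis) of its lower bend, 106 mm below the crest; the lower tip points to -x (towards the robot) and up: from the saddle the wire runs through 7 mm to -x, 1.5 up; 13 to -x, 5.5 up; ends 16 to -x, 11 up. Upper bend: 23 mm inner width. Shank: from 14 mm to -x, 14 below the crest, to 9 mm to +x, 10 above the saddle.
- hook3_grip (a point): S-hook, 4.5 mm steel wire, 110 mm tall, 45 g, the right one on the rail at the start (any hook may take any tool). z up, hook in its xz plane, upper bend over the rail. This point: centre of the black flat-sided sleeve on its slanting shank, 10 mm wide across y (grip it so), 34 mm long. The crest (wire axis) is 65 mm straight above; the upper tip ends 12 mm below the crest, 14 mm to +x of it.
- hook3_saddle (a point): the right hook's saddle, lowest point (wire axis) of its lower bend, 106 mm below the crest; the lower tip points to -x (towards the robot) and up: from the saddle the wire runs through 7 mm to -x, 1.5 up; 13 to -x, 5.5 up; ends 16 to -x, 11 up. Upper bend: 23 mm inner width. Shank: from 14 mm to -x, 14 below the crest, to 9 mm to +x, 10 above the saddle.
- turner_hole (a point): flat beech turner with a plain blade, 166 mm long, 5 mm thick, 60 g, in a slot of the drainer, handle up. Point: centre of the round 18 mm hanging hole in the round 34 mm wide handle end, 17 mm below its upper end. z up along the handle, x through the hole (away from the robot). On a hook it rests 7 mm below the saddle. May be absent.
- turner: the same tool; origin in the middle of the lower edge of its 50 x 68 mm blade, 149 mm below the hole, at the start 6 mm above the worktop. May be absent.
- slotted_turner_hole (a point): flat beech turner with three long slots in its blade, 166 mm long, 5 mm thick, 60 g, in a slot of the drainer, handle up. Point: centre of the round 18 mm hanging hole in the round 34 mm wide handle end, 17 mm below its upper end. z up along the handle, x through the hole (away from the robot). On a hook it rests 7 mm below the saddle. May be absent.
- slotted_turner: the same tool; origin in the middle of the lower edge of its 50 x 68 mm blade, 149 mm below the hole, at the start 6 mm above the worktop. May be absent.
- holed_paddle_hole (a point): flat beech turner with one round 27 mm hole in its blade (not the one to hang it by), 166 mm long, 5 mm thick, 60 g, in a slot of the drainer, handle up. Point: centre of the round 18 mm hanging hole in the round 34 mm wide handle end, 17 mm below its upper end. z up along the handle, x through the hole (away from the robot). On a hook it rests 7 mm below the saddle. May be absent.
- holed_paddle: the same tool; origin in the middle of the lower edge of its 50 x 68 mm blade, 149 mm below the hole, at the start 6 mm above the worktop. May be absent.
- pot_a_mid (a point): a small round pot with a red screw lid (the two are alike and may go in either bore): 58 mm wide, 50 mm tall, 90 g, upright on the worktop before the rack. This point: half-way up (25 mm). z up. May be absent.
- pot_a: the same pot; origin in the middle of its underside. May be absent.
- pot_b_mid (a point): another small round pot with a red screw lid (the two are alike and may go in either bore): 58 mm wide, 50 mm tall, 90 g, upright on the worktop before the rack. This point: half-way up (25 mm). z up. May be absent.
- pot_b: the same pot; origin in the middle of its underside. May be absent.
- timer: round kitchen timer, 69 mm wide, 54 mm tall, near the front edge; not part of the job. Origin in the middle of its underside.
- honey: honey jar with a steel lid, 66 mm wide, 102 mm tall, behind the work; not part of the job. Origin in the middle of its underside.
- mug: green and white mug, 86 mm wide, 99 mm tall, at the left of the drainer; not part of the job. Origin in the middle of its underside.

How it is judged:
By the outcome, as a careful person would: the job done as asked, in the order asked, and still so for the second after the job is handed in, with the robot touching nothing.
Of turner, slotted_turner, holed_paddle only 2 to 3 are there at a start; the rules pass over those that are not, and their reading is None.
Of pot_a, pot_b only 1 to 2 are there at a start; the rules pass over those that are not, and their reading is None.
At some moment in a run one of pot_a, pot_b may be knocked a few centimetres aside while the robot is not near it.
It also fails if it takes over 210 s, if anything falls off the work surface, if the arm or the gripper's body presses on something with over 40 N, if the wrist force passes 120 N, or if a joint passes its speed limit or range.

## Working session

There is one attempt and no reset: what is moved stays moved. The work goes in short steps, Python scripts to look and compute and a tool call to move; the robot and the scene stay as the last step left them, time stands still between calls to the robot, and variables do not carry over. Pictures are saved under pics/ and viewed, at most 14 in all, crops included, and the job is handed in when it is done.

Besides the shell and the picture viewer there is one more tool, called after "Request:" as name(argument=value, ...) on one line, values as JSON. play_rows: Moves the arm, as the interface text tells. Its arguments: {"type":"object","properties":{"targets":{"type":"array"},"grip_force":{"type":"number"}},"required":["targets"]}

```bash
mkdir -p pics; ls
python3 - <<'E'
from station import monitor, optics, order, env
import cv2
print(monitor.state(), env.tips_ahead)
for n in ("side","top"):
    im=optics.capture(n); cv2.imwrite(f"pics/{n}0.png",im[:,:,::-1]); print(n,optics.get_calibration(n))
print(optics.get_calibration("wrist"))
E
```

```text
pics
{'time': 0.0, 'qpos': array([ 1.20581922,  0.33391627,  0.03986305,  1.46626061, -0.01338191,
        1.34330945, -0.05845194]), 'joint_vel': array([-2.88764005e-04,  3.75907659e-04,  7.35400789e-05,  2.18955000e-03,
        4.38388111e-04, -1.28052512e-04,  5.31735001e-04]), 'joint_efforts': array([-5.17639601e-04, -6.56347704e+01,  1.33487295e+00, -4.03794014e+01,
       -5.97961899e-02,  4.48454695e-02,  1.46482039e-04]), 'ee_pos': array([ 0.17058454, -0.62675431,  0.23566087]), 'tcp_rot': array([-7.96208514e-04,  9.91179978e-01,  1.32520143e-01, -1.69357038e-04]), 'force': array([-0.24278939,  0.45439965,  0.33379884]), 'wrist_torque': array([-0.02760991, -0.01882242,  0.00038199]), 'gripper_force': 0.0, 'opening': 0.08692587518506399} 0.014
side {'fx': 477.07540046480096, 'fy': 477.07540046480096, 'cx': 285.58936543464716, 'cy': 211.20822027444686, 'rvec': array([ 1.80042625, -1.83476466,  0.67006461]), 'tvec': array([0.06667728, 0.50910459, 1.01775224])}
top {'fx': 531.4808071780888, 'fy': 531.4808071780888, 'cx': 280.8797598085854, 'cy': 203.0832992633044, 'rvec': array([ 1.85607477, -2.31626069,  0.28117984]), 'tvec': array([0.19121098, 0.53866168, 1.46932886])}
{'fx': 302.6252456528541, 'fy': 302.6252456528541, 'cx': 278.1131266372166, 'cy': 206.7736648476567, 'rvec': array([-2.3048723 ,  1.76152513,  0.25777728]), 'tvec': array([-0.64952691, -0.03469324,  0.39040343])}
```

View pics/side0.png

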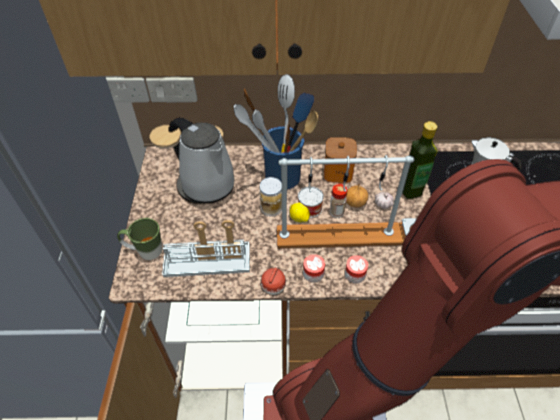

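View pics/top0.png

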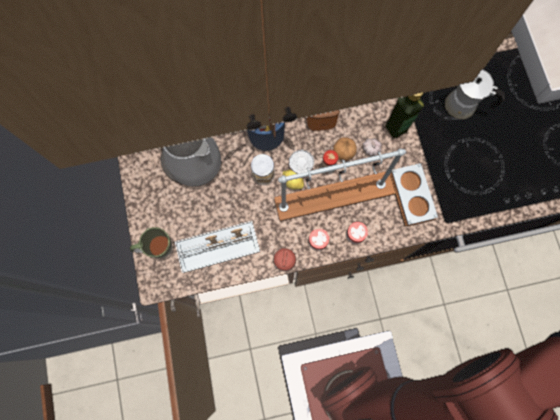

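Side view: rail from (283,162) to (410,160), three hooks at about (311,170), (346,170) and (383,170). There are two tools in the drainer (handles at about 200,228 and 229,228) and two pots at (315,264) and (357,266). The timer is at (273,279) and the mug at (145,238). The top view shows the same, with the bores at (411,181) and (417,206). Next I'll enlarge these areas for exact pixels.

```bash
cat > h.py <<'E'
import numpy as np, cv2
from scipy.spatial.transform import Rotation as R
from station import monitor, optics, order, env
def cal(n):
    c=optics.get_calibration(n) if isinstance(n,str) else n
    K=np.array([[c['fx'],0,c['cx']],[0,c['fy'],c['cy']],[0,0,1.]])
    return K,R.from_rotvec(c['rvec']).as_matrix(),np.array(c['tvec'])
def atz(n,uv,z):
    K,r,t=cal(n); o=-r.T@t; d=r.T@np.linalg.solve(K,[uv[0],uv[1],1.])
    return o+d*(z-o[2])/d[2]
def proj(n,P):
    K,r,t=cal(n); p=(r@np.atleast_2d(P).T).T+t; p=p@K.T
    return p[:,:2]/p[:,2:]
def tri(obs):
    A=[];b=[]
    for n,uv in obs:
        K,r,t=cal(n); o=-r.T@t; d=r.T@np.linalg.solve(K,[uv[0],uv[1],1.]); d/=np.linalg.norm(d)
        M=np.eye(3)-np.outer(d,d); A.append(M); b.append(M@o)
    return np.linalg.lstsq(np.vstack(A),np.hstack(b),rcond=None)[0]
def pose():
    s=monitor.state(); q=s['tcp_rot']; return s['ee_pos'],R.from_quat([q[1],q[2],q[3],q[0]])
E
python3 - <<'E'
import cv2,numpy as np
s=cv2.imread('pics/side0.png');t=cv2.imread('pics/top0.png')
def c(im,x,y,w,h,k): return cv2.resize(im[y:y+h,x:x+w],None,fx=k,fy=k,interpolation=cv2.INTER_CUBIC)
a=c(s,155,210,100,75,4); b=c(s,275,145,145,75,2.75)[:300,:400]
d=c(t,170,215,100,75,4); e=c(t,270,145,170,127.5.__int__(),2.35)[:300,:400]
f=np.zeros((600,800,3),np.uint8)
for im,(y,x) in zip((a,b,d,e),((0,0),(0,400),(300,0),(300,400))): f[y:y+im.shape[0],x:x+im.shape[1]]=im
cv2.imwrite('pics/m1.png',f)
E
```

```text
(no output)
```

View pics/m1.png

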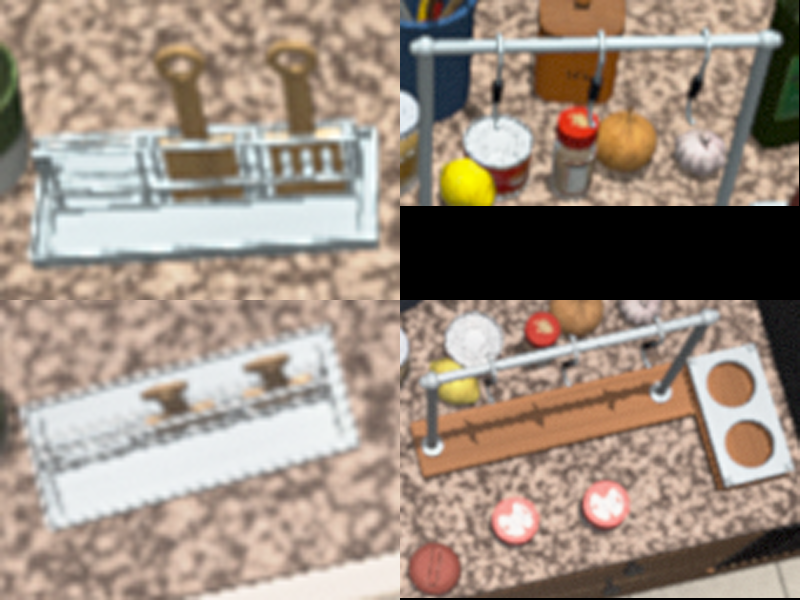

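```bash
cat > m.py <<'E'
from h import *
side=lambda x,y:("side",(x,y)); top=lambda x,y:("top",(x,y))
L=tri([side(283.7,161.7),top(283.2,179.5)]);Rr=tri([side(409,159.9),top(402.3,152.7)])
print("rail",L,Rr,np.linalg.norm(L-Rr),"yaw",np.degrees(np.arctan2(-(L-Rr)[0],(L-Rr)[1])))
for n,z,ps in (("top",.305,[(283.2,179.5),(402.3,152.7)]),("side",.305,[(283.7,161.7),(409,159.9)]),("top",.042,[(410.9,180.7),(418.9,206.3)]),("top",.05,[(319.4,238.6),(357.7,231.8)]),("side",.05,[(315,261),(357,263)]),("top",.016,[(175.5,242),(252,222),(259.3,250),(183.8,271.5)]),("side",.155,[(200.3,225.7),(228,225)])):
    for p in ps: print(n,z,p,atz(n,p,z).round(4))
# top handle ends z=.172
for p in [(170+167/4,215+92/4),(170+268/4,215+66/4)]: print("handle end top",atz("top",p,.170).round(4))
E
python3 m.py
```

```text
rail [0.56570052 0.06128511 0.30500233] [ 0.56945376 -0.24317545  0.30198455] 0.30449865280745436 yaw 0.7062778823592155
top 0.305 (283.2, 179.5) [0.5656 0.062  0.305 ]
top 0.305 (402.3, 152.7) [ 0.5686 -0.2421  0.305 ]
side 0.305 (283.7, 161.7) [0.5658 0.0606 0.305 ]
side 0.305 (409, 159.9) [ 0.5663 -0.2421  0.305 ]
top 0.042 (410.9, 180.7) [ 0.5562 -0.3234  0.042 ]
top 0.042 (418.9, 206.3) [ 0.4757 -0.3247  0.042 ]
top 0.05 (319.4, 238.6) [ 0.4447 -0.0169  0.05  ]
top 0.05 (357.7, 231.8) [ 0.4399 -0.1293  0.05  ]
side 0.05 (315, 261) [ 0.45   -0.0201  0.05  ]
side 0.05 (357, 263) [ 0.4416 -0.1311  0.05  ]
top 0.016 (175.5, 242) [0.5328 0.3949 0.016 ]
top 0.016 (252, 222) [0.5425 0.1629 0.016 ]
top 0.016 (259.3, 250) [0.4557 0.1592 0.016 ]
top 0.016 (183.8, 271.5) [0.442  0.3861 0.016 ]
side 0.155 (200.3, 225.7) [0.4922 0.2743 0.155 ]
side 0.155 (228, 225) [0.4932 0.204  0.155 ]
handle end top [0.4889 0.2737 0.17  ]
handle end top [0.4915 0.2049 0.17  ]
```

The close-up shows two tools: the one in the middle slot has its hole at side (200.3,225.7), and the slotted one at the right has its hole at (228,225). The measurements agree with the given sizes: rail length 0.304 m, slots 70 mm apart, bores 80 mm apart. Now I'll measure the hooks and plan the approach, with the tool pitched 45° and coming in from the robot side under the rail.

```bash
cat >> h.py <<'E'
def Rt(th,yaw=0):  # tool pitched th deg below horizontal (90=down), closing along y, yawed
    a=np.radians(th); z=[np.cos(a),0,-np.sin(a)]; y=[0,-1,0]; x=np.cross(y,z)
    return R.from_euler('z',yaw,degrees=True)*R.from_matrix(np.array([x,y,z]).T)
def go(*wps):
    p,r=pose(); print("now",p.round(4),"z-axis",r.apply([0,0,1]).round(3),"y-axis",r.apply([0,1,0]).round(3))
    for w in wps:
        tp=np.array(w[:3]); tr=Rt(*w[3:]) if len(w)>3 else r
        rv=np.degrees((r.inv()*tr).as_rotvec()); sh=tr.inv().apply(tp-p)
        print("turn",rv.round(2),"(%.1f rows)"%(np.linalg.norm(rv)/7.1),"then shift",(sh*1000).round(1),"mm (%.1f rows)"%(np.linalg.norm(sh)/.041)); p,r=tp,tr
E
python3 - <<'E'
from h import *
for p in [(311.4,158.5),(348.5,157),(386.3,156.6)]: print("crest",atz("side",p,.314).round(4))
for p in [(310.3,178.5),(345.5,177),(382.3,176.3)]: print("sleeve",atz("side",p,.249).round(4))
print("honey",atz("side",(271,185),.102).round(3),"mug",atz("side",(145,226),.099).round(3),"timer",atz("side",(273,275),.04).round(3))
go((.42,-.05,.40),(.42,-.006,.32,45,0.6))
E
```

```text
crest [ 0.5662 -0.0058  0.314 ]
crest [ 0.5697 -0.0952  0.314 ]
crest [ 0.5694 -0.1862  0.314 ]
sleeve [ 0.5626 -0.0056  0.249 ]
sleeve [ 0.5661 -0.0939  0.249 ]
sleeve [ 0.5668 -0.1863  0.249 ]
honey [0.681 0.096 0.102] mug [0.539 0.435 0.099] timer [0.415 0.092 0.04 ]
now [ 0.1706 -0.6268  0.2357] z-axis [-0.     0.001 -1.   ] y-axis [ 0.263 -0.965 -0.001]
turn [0. 0. 0.] (0.0 rows) then shift [ 392.1 -491.3 -163.6] mm (15.8 rows)
turn [-5.82 44.77 13.83] (6.7 rows) then shift [-56.2 -44.   56.9] mm (2.2 rows)
```

Request:
play_rows(targets=[0,0,0,0.0195,-0.0245,-0.009,0.04,0,0,0,0.0195,-0.0245,-0.009,0.04,0,0,0,0.0195,-0.0245,-0.009,0.04,0,0,0,0.0195,-0.0245,-0.009,0.04,0,0,0,0.0195,-0.0245,-0.009,0.04,0,0,0,0.0195,-0.0245,-0.009,0.04,0,0,0,0.0195,-0.0245,-0.009,0.04,0,0,0,0.0195,-0.0245,-0.008,0.04,0,0,0,0.0195,-0.0245,-0.008,0.04,0,0,0,0.0195,-0.0245,-0.008,0.04], grip_force=25)

```text
time: 0.93
ee_pos: [0.2947, -0.3379, 0.3237]
tcp_rot: [-0.0, 0.991, 0.132, -0.0]
force: [1.3, -0.3, 0.5]
opening: 0.0407
gripper_force: 0.0
```

Request:
play_rows(targets=[0,0,0,0.0195,-0.0245,-0.008,0.04,0,0,0,0.0195,-0.0245,-0.008,0.04,0,0,0,0.0195,-0.0245,-0.008,0.04,0,0,0,0.0195,-0.0245,-0.008,0.04,0,0,0,0.0195,-0.0245,-0.008,0.04,0,0,0,0.0195,-0.0245,-0.008,0.04,0,0,0,0.0195,-0.0245,-0.008,0.04,0,0,0,0.0195,-0.0245,-0.008,0.04,0,0,0,0.0195,-0.0245,-0.008,0.04,0,0,0,0.0195,-0.0245,-0.008,0.04])

```text
time: 1.77
ee_pos: [0.4184, -0.0503, 0.4038]
tcp_rot: [0.0, 0.991, 0.133, -0.0]
force: [1.1, -0.6, -0.2]
opening: 0.0401
gripper_force: 0.0
```

Request:
play_rows(targets=[-0.8,6.4,2,0,0,0,0.04,-0.8,6.4,2,0,0,0,0.04,-0.8,6.4,2,0,0,0,0.04,-0.8,6.4,2,0,0,0,0.04,-0.8,6.4,2,0,0,0,0.04,-0.8,6.4,2,0,0,0,0.04,-0.8,6.4,2,0,0,0,0.04,0,0,0,0,0,0,0.04])

```text
time: 2.43
ee_pos: [0.446, -0.0612, 0.3882]
tcp_rot: [-0.002, 0.981, 0.064, 0.185]
force: [-0.8, -0.4, -0.8]
opening: 0.0399
gripper_force: 0.0
```

Run:
```python
from h import *
print(monitor.state()['qpos'].round(3), monitor.state()['time'])
go((.47,-.006,.245,45,0.6))
cv2.imwrite("pics/w1.png",optics.capture("wrist")[:,:,::-1])
```

```text
[ 0.355 -0.376 -0.184  1.902 -0.165  1.25  -1.246] 2.4333
now [ 0.446  -0.0612  0.3882] z-axis [ 0.363  0.028 -0.931] y-axis [ 0.127 -0.992  0.02 ]
turn [-2.73 23.6   6.26] (3.5 rows) then shift [-83.8 -55.  118.6] mm (3.8 rows)
```

The turn stopped short because joint 2 is at its limit. Moving forward and down should give it room.

Run:
```python
from h import *
go((.48,-.01,.25))
```

```text
now [ 0.4459 -0.0596  0.389 ] z-axis [ 0.362  0.03  -0.932] y-axis [ 0.131 -0.991  0.019]
turn [0. 0. 0.] (0.0 rows) then shift [-12.6 -47.3 143.3] mm (3.7 rows)
```

View pics/w1.png

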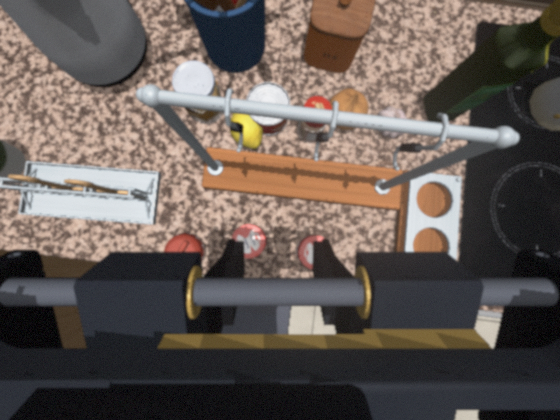

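The wrist view shows the rail from (150,95) to (507,136), hooks hanging at about (228,100), (332,112) and (443,130), the drainer's tools at (70,185), and the pots at (250,240) and (313,252). Next I'll lower the tool and pitch it.

Request:
play_rows(targets=[0,0,0,-0.003,-0.008,0.024,0.04,0,0,0,-0.002,-0.008,0.024,0.04,0,0,0,-0.002,-0.008,0.024,0.04,0,0,0,-0.002,-0.008,0.024,0.04,0,0,0,-0.002,-0.008,0.024,0.04,0,0,0,-0.002,-0.008,0.024,0.04,-0.7,6.0,1.6,0,0,0,0.04,-0.7,6.0,1.6,0,0,0,0.04,-0.7,6.0,1.6,0,0,0,0.04,-0.7,6.0,1.6,0,0,0,0.04,0,0,0,0,0,0,0.04])

```text
time: 3.4
ee_pos: [0.5236, -0.01, 0.229]
tcp_rot: [-0.006, 0.927, 0.008, 0.375]
force: [-1.3, -0.7, -2.5]
opening: 0.04
gripper_force: 0.0
```

Run:
```python
from h import *
print(monitor.state()['qpos'].round(3), monitor.state()['time'])
go((.5,-.0055,.251,45,0.6),(.566,-.0055,.251,45,.6))
```

```text
[ 0.176 -0.38  -0.224  2.385 -0.15   0.362 -1.501] 3.4
now [ 0.5236 -0.01    0.229 ] z-axis [ 0.695  0.016 -0.719] y-axis [ 0.018 -1.    -0.005]
turn [-0.5   1.    0.12] (0.2 rows) then shift [ -1.1  -4.7 -32.2] mm (0.8 rows)
turn [0. 0. 0.] (0.0 rows) then shift [46.7  0.7 46.7] mm (1.6 rows)
```

Run:
```python
from h import *
go((.527,-.0055,.254,55,0.6),(.5626,-.0055,.256,55,.6))
```

```text
now [ 0.5236 -0.01    0.229 ] z-axis [ 0.695  0.016 -0.719] y-axis [ 0.018 -1.    -0.005]
turn [-0.49 -9.    0.17] (1.3 rows) then shift [ 17.1  -4.4 -18.5] mm (0.6 rows)
turn [0. 0. 0.] (0.0 rows) then shift [30.3  0.4 18.8] mm (0.9 rows)
```

Request:
play_rows(targets=[-0.3,-4.5,0.1,0,0,0,0.04,-0.2,-4.5,0.1,0,0,0,0.04,0,0,0,0.0085,-0.0022,-0.009,0.04,0,0,0,0.0085,-0.0022,-0.009,0.04,0,0,0,0,0,0,0.04,0,0,0,0,0,0,0.04])

```text
time: 3.9
ee_pos: [0.5288, -0.0067, 0.2584]
tcp_rot: [-0.001, 0.954, 0.005, 0.3]
force: [-0.7, 0.5, -1.2]
opening: 0.0398
gripper_force: 0.0
```

Run:
```python
from h import *
print(monitor.state()['qpos'].round(3), monitor.state()['time'])
go((.5626,-.0055,.256,55,.6))
im=optics.capture("wrist"); c=optics.get_calibration("wrist")
print("pred sleeve",proj(c,[[.566,-.0055,.249],[.566,-.0055,.314],[.4925,.274,.155],[.493,.204,.155],[.567,.061,.305]]).round(1))
cv2.imwrite("pics/w2.png",im[:,:,::-1])
```

```text
[ 0.232 -0.322 -0.275  2.205 -0.098  0.638 -1.558] 3.9
now [ 0.5288 -0.0067  0.2584] z-axis [ 0.573  0.004 -0.819] y-axis [ 0.009 -1.     0.001]
turn [ 0.09  0.03 -0.03] (0.0 rows) then shift [26.4 -0.9 21.4] mm (0.8 rows)
pred sleeve [[275.8 205.5]
 [274.9 154.1]
 [-62.6 323.1]
 [ 22.2 323.2]
 [121.5 160.8]]
```

View pics/w2.png

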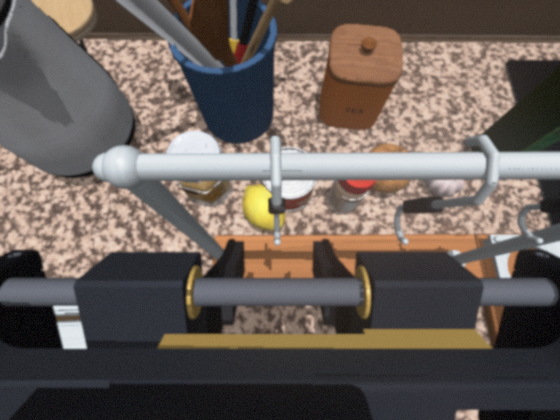

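The left hook is at column 276 with its sleeve near (277,203). That matches the prediction of (276,205), and the fingers at about 232 and 323 straddle it. Next: advance, grip, lift off, back away.

Request:
play_rows(targets=[0,0,0,0.009,-0.0003,0.007,0.04,0,0,0,0.009,-0.0003,0.007,0.04,0,0,0,0.0085,-0.0003,0.007,0.04,0,0,0,0,0,0,0.04,0,0,0,0,0,0,0.0,0,0,0,0,0,0,0.0,0,0,0,0,0,0,0.0,0,0,0,0,0,0,0.0,0,0,0,0,0,0,0.0], grip_force=30)

```text
time: 4.7
ee_pos: [0.5621, -0.0059, 0.2553]
tcp_rot: [-0.001, 0.954, 0.004, 0.301]
force: [1.1, -0.4, -0.3]
opening: 0.0148
gripper_force: 0.0
```

Run:
```python
from h import *
p,r=pose(); print(monitor.state()['opening'],monitor.state()['gripper_force'])
go(p+[0,0,.02],p+[-.035,0,.022],(.52,.05,.285,55,0),(.52,.13,.29,55,0),(.53,.204,.26,55,2.5))
```

```text
0.014799107048699175 0.0
now [ 0.5621 -0.0059  0.2553] z-axis [ 0.574  0.004 -0.819] y-axis [ 0.008 -1.     0.001]
turn [0. 0. 0.] (0.0 rows) then shift [ 11.5   0.  -16.4] mm (0.5 rows)
turn [0. 0. 0.] (0.0 rows) then shift [-27.5  -0.3 -21.7] mm (0.9 rows)
turn [-0.21 -0.03  0.4 ] (0.1 rows) then shift [ -1.4 -55.9 -10.4] mm (1.4 rows)
turn [0. 0. 0.] (0.0 rows) then shift [  2.9 -80.   -4.1] mm (2.0 rows)
turn [ 1.43  0.   -2.05] (0.4 rows) then shift [ -6.4 -73.5  32.2] mm (2.0 rows)
```

Request:
play_rows(targets=[0,0,0,0,0,0,0.0,0,0,0,0,0,0,0.0,0,0,0,0,0,0,0.0])

```text
time: 4.95
ee_pos: [0.5624, -0.0058, 0.2553]
tcp_rot: [-0.001, 0.954, 0.004, 0.301]
force: [0.1, 0.1, 0.4]
opening: 0.0095
gripper_force: 30.0
```

Request:
play_rows(targets=[0,0,0,0.006,0,-0.008,0.0,0,0,0,0.006,0,-0.0085,0.0,0,0,0,-0.009,0,-0.007,0.0,0,0,0,-0.009,0,-0.007,0.0,0,0,0,-0.009,0,-0.007,0.0,0,0,0,0,0,0,0.0])

```text
time: 5.45
ee_pos: [0.5278, -0.0062, 0.2787]
tcp_rot: [-0.001, 0.953, 0.004, 0.302]
force: [0.4, 0.3, -0.5]
opening: 0.0098
gripper_force: 30.0
```

Run:
```python
from h import *
print(monitor.state()['qpos'].round(3),monitor.state()['opening'],monitor.state()['gripper_force'])
go((.525,.05,.295,55,0),(.525,.13,.295,55,0),(.53,.204,.26,55,2.5))
im=optics.capture("wrist"); cv2.imwrite("pics/w3.png",im[:,:,::-1])
```

```text
[ 0.233 -0.341 -0.271  2.177 -0.101  0.683 -1.557] 0.009764489831874393 29.999824601691216
now [ 0.5278 -0.0062  0.2787] z-axis [ 0.575  0.004 -0.818] y-axis [ 0.008 -1.     0.001]
turn [-0.2  -0.1   0.38] (0.1 rows) then shift [  7.1 -56.2 -15. ] mm (1.4 rows)
turn [0. 0. 0.] (0.0 rows) then shift [  0. -80.   0.] mm (2.0 rows)
turn [ 1.43  0.   -2.05] (0.4 rows) then shift [-13.3 -73.7  33.4] mm (2.0 rows)
```

View pics/w3.png

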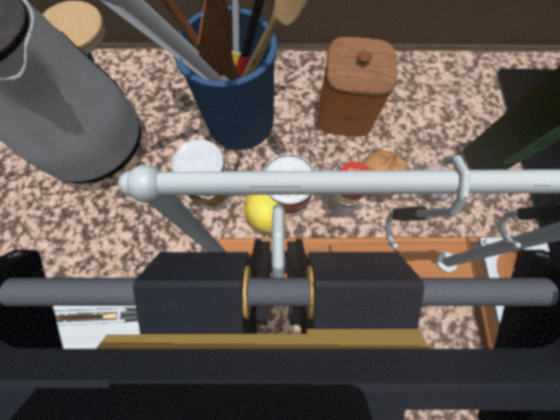

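The hook is free in front of the rail and held at the sleeve; its top is at (278,215). Next I'll go behind the right-hand tool (slotted).

Run:
```python
from h import *
go((.524,.08,.27),(.521,.204,.23),(.519,.204,.1945))
```

```text
now [ 0.5286 -0.0062  0.2788] z-axis [ 0.576  0.004 -0.818] y-axis [ 0.008 -1.     0.001]
turn [0. 0. 0.] (0.0 rows) then shift [ -8.3 -86.2   4.8] mm (2.1 rows)
turn [0. 0. 0.] (0.0 rows) then shift [ -24.6 -124.1   31.4] mm (3.2 rows)
turn [0. 0. 0.] (0.0 rows) then shift [-22.1  -0.1  27.9] mm (0.9 rows)
```

Request:
play_rows(targets=[0,0,0,-0.002,-0.0216,0.0012,0.0,0,0,0,-0.002,-0.0216,0.0012,0.0,0,0,0,-0.002,-0.0216,0.0012,0.0,0,0,0,-0.002,-0.0216,0.0012,0.0,0,0,0,-0.0049,-0.0248,0.0063,0.0,0,0,0,-0.0049,-0.0248,0.0063,0.0,0,0,0,-0.0049,-0.0248,0.0063,0.0,0,0,0,-0.0049,-0.0248,0.0063,0.0,0,0,0,-0.0049,-0.0248,0.0063,0.0,0,0,0,0,0,0,0.0])

```text
time: 6.33
ee_pos: [0.5207, 0.2106, 0.2289]
tcp_rot: [-0.003, 0.954, 0.007, 0.301]
force: [-1.1, 0.0, 0.1]
opening: 0.0096
gripper_force: 30.0
```

Run:
```python
from h import *
print(monitor.state()['qpos'].round(3),monitor.state()['opening'])
go((.519,.204,.1945,55,2))
s=optics.capture("side");t=optics.capture("top");w=optics.capture("wrist")
f=np.zeros((600,800,3),np.uint8)
a=cv2.resize(s[180:280,155:255],(400,400),interpolation=3);b=cv2.resize(t[185:285,165:265],(400,400),interpolation=3)
f[:400,:400]=a;f[:400,400:]=b;f[400:,:266]=cv2.resize(w,(266,200));cv2.imwrite("pics/m2.png",f[:,:,::-1])
```

```text
[ 0.367 -0.218 -0.929  2.129  0.248  0.636 -2.315] 0.009633769057932241
now [0.5207 0.2106 0.2289] z-axis [ 0.575  0.01  -0.818] y-axis [ 0.015 -1.    -0.002]
turn [ 0.58 -0.07 -1.  ] (0.2 rows) then shift [-21.3   6.5  27.1] mm (0.9 rows)
```

View pics/m2.png

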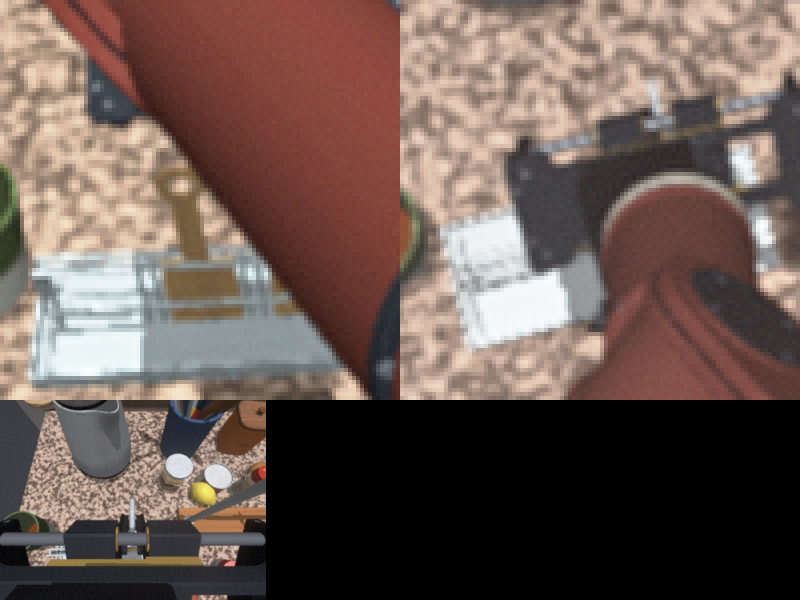

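Request:
play_rows(targets=[0.3,0,-0.5,-0.0075,0.0025,0.009,0.0,0.3,0,-0.5,-0.0075,0.002,0.009,0.0,0,0,0,-0.0063,0.002,0.009,0.0,0,0,0,0,0,0,0.0,0,0,0,0,0,0,0.0])

```text
time: 6.9
ee_pos: [0.5197, 0.1965, 0.1946]
tcp_rot: [-0.003, 0.954, 0.013, 0.301]
force: [0.5, -0.3, 0.3]
opening: 0.0097
gripper_force: 30.0
```

Run:
```python
from h import *
print(monitor.state()['qpos'].round(3))
go((.5192,.204,.1943),(.5052,.204,.1943),(.5022,.204,.1973),(.4962,.204,.2003),(.4902,.204,.2023),(.4902,.204,.2223))
```

```text
[ 0.393 -0.189 -0.947  2.189  0.303  0.557 -2.346]
now [0.5197 0.1965 0.1946] z-axis [ 0.573  0.013 -0.819] y-axis [ 0.026 -1.     0.002]
turn [0. 0. 0.] (0.0 rows) then shift [-0.4 -7.5  0.1] mm (0.2 rows)
turn [0. 0. 0.] (0.0 rows) then shift [-11.5  -0.4  -8. ] mm (0.3 rows)
turn [0. 0. 0.] (0.0 rows) then shift [-0.7 -0.1 -4.2] mm (0.1 rows)
turn [0. 0. 0.] (0.0 rows) then shift [-3.2 -0.2 -5.9] mm (0.2 rows)
turn [0. 0. 0.] (0.0 rows) then shift [-3.8 -0.2 -5.1] mm (0.2 rows)
turn [0. 0. 0.] (0.0 rows) then shift [ 11.5   0.  -16.4] mm (0.5 rows)
```

Request:
play_rows(targets=[0,0,0,0,-0.004,0,0.0,0,0,0,0,-0.0035,0,0.0,0,0,0,0,0,0,0.0,0,0,0,-0.004,0,-0.003,0.0,0,0,0,-0.004,-0.0002,-0.003,0.0,0,0,0,-0.0035,-0.0002,-0.002,0.0,0,0,0,-0.0007,0,-0.0042,0.0,0,0,0,-0.0032,-0.0002,-0.0059,0.0,0,0,0,0,0,0,0.0,0,0,0,0,0,0,0.0])

```text
time: 7.73
ee_pos: [0.4961, 0.2052, 0.2009]
tcp_rot: [-0.003, 0.953, 0.014, 0.301]
force: [0.1, -0.6, -0.6]
opening: 0.0092
gripper_force: 30.0
```

Run:
```python
from h import *
s=monitor.state();print(s['force'].round(2),s['wrist_torque'].round(3))
go((.4892,.204,.2023),(.4892,.204,.2223),(.4892,.204,.302))
```

```text
[ 0.14 -0.62 -0.57] [-0.019  0.73   0.05 ]
now [0.4961 0.2052 0.2009] z-axis [ 0.575  0.014 -0.818] y-axis [ 0.028 -1.     0.002]
turn [0. 0. 0.] (0.0 rows) then shift [-4.9  1.  -5.1] mm (0.2 rows)
turn [0. 0. 0.] (0.0 rows) then shift [ 11.5   0.  -16.4] mm (0.5 rows)
turn [0. 0. 0.] (0.0 rows) then shift [ 45.8   0.2 -65.2] mm (1.9 rows)
```

Request:
play_rows(targets=[0,0,0,-0.0025,0.0005,-0.0025,0.0,0,0,0,-0.0025,0.0005,-0.0025,0.0,0,0,0,0.003,0,-0.004,0.0,0,0,0,0.003,0,-0.004,0.0,0,0,0,0.0055,0,-0.0085,0.0,0,0,0,0.006,0,-0.0085,0.0,0,0,0,0.0057,0,-0.008,0.0,0,0,0,0.0057,0,-0.008,0.0,0,0,0,0.0057,0,-0.008,0.0,0,0,0,0,0,0,0.0])

```text
time: 8.57
ee_pos: [0.4903, 0.2047, 0.2645]
tcp_rot: [-0.004, 0.953, 0.014, 0.302]
force: [0.5, 1.2, -1.5]
opening: 0.0098
gripper_force: 30.0
```

Run:
```python
from h import *
s=monitor.state();print(s['force'].round(2),s['wrist_torque'].round(3),s['qpos'].round(3))
go((.495,.204,.302))
s=optics.capture("side");t=optics.capture("top");w=optics.capture("wrist")
f=np.zeros((600,800,3),np.uint8)
a=cv2.resize(s[180:280,155:255],(400,400),interpolation=3);b=cv2.resize(t[185:285,165:265],(400,400),interpolation=3)
f[:400,:400]=a;f[:400,400:]=b;f[400:,:266]=cv2.resize(w,(266,200));cv2.imwrite("pics/m3.png",f[:,:,::-1])
```

```text
[ 0.51  1.18 -1.45] [0.004 0.753 0.02 ] [ 0.23  -0.335 -0.775  2.138  0.116  0.715 -2.189]
now [0.4903 0.2047 0.2645] z-axis [ 0.576  0.016 -0.817] y-axis [ 0.028 -1.     0.001]
turn [0. 0. 0.] (0.0 rows) then shift [ 25.4   0.9 -28. ] mm (0.9 rows)
```

View pics/m3.png

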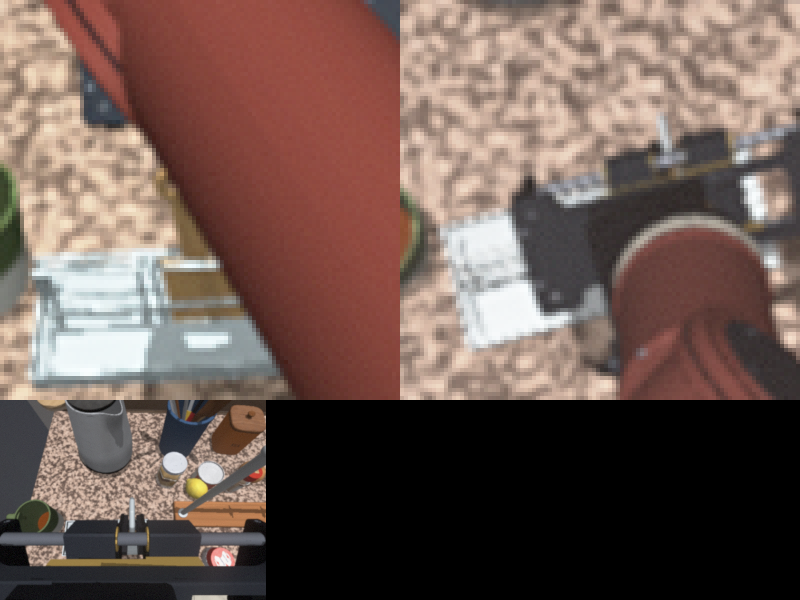

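Request:
play_rows(targets=[0,0,0,0.0065,0,-0.007,0.0,0,0,0,0.0065,0,-0.007,0.0,0,0,0,0.0065,0,-0.007,0.0,0,0,0,0.004,0.007,-0.004,0.0,0,0,0,0.001,0.013,0,0.0,0,0,0,0.001,0.017,0,0.0,0,0,0,0.001,0.017,0,0.0,0,0,0,0.001,0.017,0,0.0,0,0,0,0.001,0.017,0,0.0,0,0,0,0,0.012,0,0.0,0,0,0,0,0.006,0,0.0,0,0,0,0,0,0,0.0])

```text
time: 9.72
ee_pos: [0.5023, 0.0973, 0.2992]
tcp_rot: [-0.003, 0.954, 0.013, 0.301]
force: [-0.1, 0.3, -0.9]
opening: 0.0095
gripper_force: 30.0
```

Run:
```python
from h import *
s=monitor.state();print(s['force'].round(2),s['wrist_torque'].round(3),s['qpos'].round(3))
go((.522,.06,.28,55,.6),(.524,-.006,.275,55,.6),(.5665-.004,-.006,.275,55,.6))
s=optics.capture("side");t=optics.capture("top");w=optics.capture("wrist")
f=np.zeros((600,800,3),np.uint8)
a=cv2.resize(s[130:280,155:305],(400,400),interpolation=3);b=cv2.resize(t[155:285,165:295],(400,400),interpolation=3)
f[:400,:400]=a;f[:400,400:]=b;f[400:,:266]=cv2.resize(w,(266,200));cv2.imwrite("pics/m4.png",f[:,:,::-1])
```

```text
[-0.14  0.28 -0.9 ] [-0.001  0.782  0.011] [-0.149 -0.381 -0.22   2.162  0.169  0.78  -2.007]
now [0.5023 0.0973 0.2992] z-axis [ 0.573  0.014 -0.819] y-axis [ 0.027 -1.     0.001]
turn [-0.47 -0.    0.81] (0.1 rows) then shift [ 4.9 37.5 26.8] mm (1.1 rows)
turn [0. 0. 0.] (0.0 rows) then shift [-1.8 66.   4.8] mm (1.6 rows)
turn [0. 0. 0.] (0.0 rows) then shift [31.5  0.4 22.1] mm (0.9 rows)
```

View pics/m4.png

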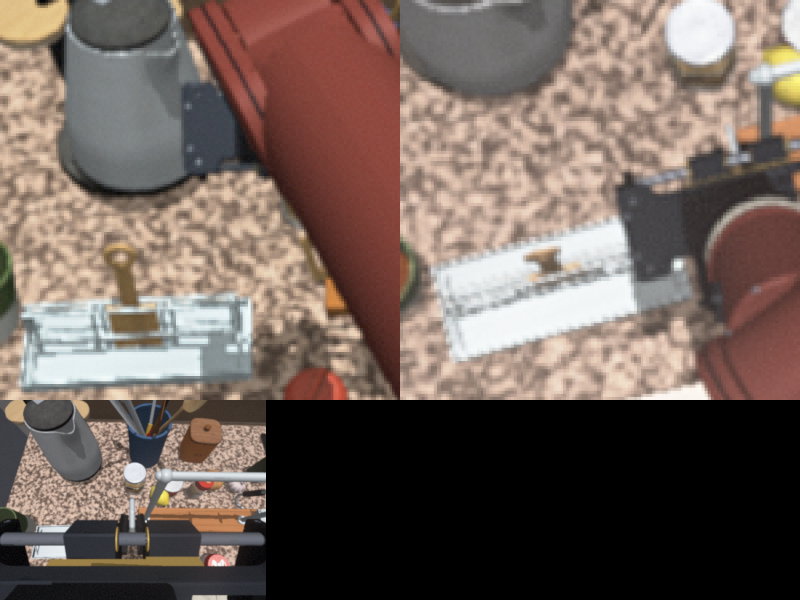

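The right slot at about (235,320) in the crop is empty, and the tool's edge shows below the gripper at about (315,258). So the slotted turner hangs on the hook. Next I'll hang it at the hook's old place.

Request:
play_rows(targets=[-0.2,0,0.4,0.001,0.007,0.006,0.0,-0.2,0,0.4,0.0013,0.0095,0.007,0.0,0,0,0,0.0013,0.0105,0.007,0.0,0,0,0,0.0013,0.0105,0.007,0.0,0,0,0,-0.0003,0.011,0.0008,0.0,0,0,0,-0.0003,0.011,0.0008,0.0,0,0,0,-0.0003,0.011,0.0008,0.0,0,0,0,-0.0003,0.011,0.0008,0.0,0,0,0,-0.0003,0.01,0.0008,0.0,0,0,0,-0.0003,0.008,0.0008,0.0,0,0,0,0,0.004,0,0.0,0,0,0,0,0,0,0.0])

```text
time: 10.87
ee_pos: [0.5242, -0.0059, 0.2739]
tcp_rot: [-0.002, 0.954, 0.005, 0.3]
force: [-0.8, 0.4, -1.3]
opening: 0.0096
gripper_force: 30.0
```

Run:
```python
from h import *
s=monitor.state();print(s['force'].round(2),s['wrist_torque'].round(3),s['qpos'].round(3))
go((.562,-.006,.275,55,.6),(.562,-.006,.2550,55,.6))
```

```text
[-0.83  0.42 -1.27] [ 0.018  0.785 -0.071] [-0.126 -0.356  0.009  2.202  0.1    0.69  -1.734]
now [ 0.5242 -0.0059  0.2739] z-axis [ 0.573  0.006 -0.819] y-axis [ 0.011 -1.    -0.   ]
turn [-0.01  0.03  0.  ] (0.0 rows) then shift [31.6  0.5 20.8] mm (0.9 rows)
turn [0. 0. 0.] (0.0 rows) then shift [-11.5  -0.   16.4] mm (0.5 rows)
```

Request:
play_rows(targets=[0,0,0,0.004,0,0.003,0.0,0,0,0,0.0065,0.0001,0.004,0.0,0,0,0,0.0075,0.0002,0.005,0.0,0,0,0,0.0075,0.0002,0.005,0.0,0,0,0,0.0055,0,0.0035,0.0,0,0,0,0,0,0,0.0,0,0,0,-0.0029,0,0.0041,0.0,0,0,0,-0.0029,0,0.0041,0.0,0,0,0,-0.0029,0,0.0041,0.0,0,0,0,-0.0026,0,0.0037,0.0,0,0,0,0,0,0,0.0,0,0,0,0,0,0,0.0])

```text
time: 11.87
ee_pos: [0.5611, -0.0046, 0.2556]
tcp_rot: [-0.002, 0.954, 0.006, 0.301]
force: [1.4, -0.6, -0.5]
opening: 0.01
gripper_force: 30.0
```

Run:
```python
from h import *
s=monitor.state();print(s['force'].round(2),s['wrist_torque'].round(3))
go((.562,-.006,.2550,55,.6))
```

```text
[ 1.43 -0.65 -0.51] [0.009 0.687 0.042]
now [ 0.5611 -0.0046  0.2556] z-axis [ 0.574  0.007 -0.819] y-axis [ 0.013 -1.    -0.   ]
turn [-0.07 -0.01  0.1 ] (0.0 rows) then shift [0.3 1.4 1. ] mm (0.0 rows)
```

Request:
play_rows(targets=[0,0,0,0,0,0.001,0.0,0,0,0,0,0,0,0.0,0,0,0,0,0,0,0.0,0,0,0,0,0,0,0.012,0,0,0,0,0,0,0.015,0,0,0,0,0,0,0.02,0,0,0,0,0,0,0.035,0,0,0,0,0,0,0.035,0,0,0,0,0,0,0.035,0,0,0,0,0,0,0.035])

```text
time: 12.7
ee_pos: [0.5618, -0.0046, 0.2549]
tcp_rot: [-0.002, 0.954, 0.006, 0.301]
force: [0.8, 1.2, 0.6]
opening: 0.0333
gripper_force: 0.0
```

Request:
play_rows(targets=[0,0,0,-0.006,0,-0.004,0.035,0,0,0,-0.012,0,-0.008,0.035,0,0,0,-0.012,0,-0.008,0.035,0,0,0,-0.004,0,-0.003,0.035,0,0,0,0,0,0,0.035])

```text
time: 13.12
ee_pos: [0.5199, -0.0052, 0.2544]
tcp_rot: [-0.002, 0.954, 0.006, 0.301]
force: [-0.2, 0.4, -0.9]
opening: 0.035
gripper_force: 0.0
```

Run:
```python
from h import *
s=monitor.state();print(s['force'].round(2),s['qpos'].round(3))
go((.527,-.0945,.256,55,.6),(.564,-.0945,.256,55,.6))
w=optics.capture("wrist");s=optics.capture("side")
f=np.zeros((420,800,3),np.uint8)
f[:,:460]=w[:,50:510];f[:255,460:]=cv2.resize(s[130:280,270:470],(340,255));cv2.imwrite("pics/m5.png",f[:,:,::-1])
print(proj("wrist",[.568,-.0945,.249]),proj("wrist",[.566,-.0055,.249]))
```

```text
[-0.24  0.38 -0.89] [-0.117 -0.351  0.     2.24   0.1    0.646 -1.736]
now [ 0.5199 -0.0052  0.2544] z-axis [ 0.574  0.007 -0.819] y-axis [ 0.013 -1.    -0.   ]
turn [-0.07 -0.04  0.1 ] (0.0 rows) then shift [ 5.9 89.4  2.2] mm (2.2 rows)
turn [0. 0. 0.] (0.0 rows) then shift [30.3  0.4 21.2] mm (0.9 rows)
[[425.54208408 191.79512111]] [[279.20488816 193.1530925 ]]
```

View pics/m5.png

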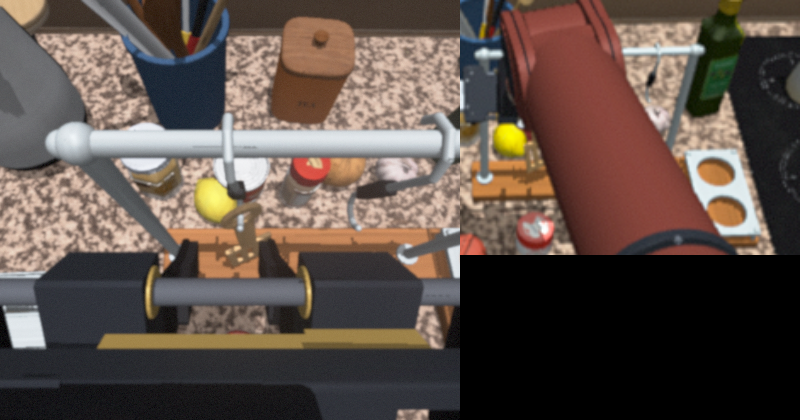

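The slotted turner hangs on the left hook, with its handle under the hook at (240,215) and its slots visible. The middle hook's sleeve is near (378,188) in this crop. Predicted was column 375. Next I'll take the middle hook.

Request:
play_rows(targets=[0,0,0,0.001,0.015,0,0.035,0,0,0,0.001,0.022,0.001,0.035,0,0,0,0.001,0.022,0.001,0.035,0,0,0,0.001,0.02,0,0.035,0,0,0,0.001,0.0105,0,0.035,0,0,0,0,0,0,0.035,0,0,0,0,0,0,0.035])

```text
time: 13.8
ee_pos: [0.5276, -0.0947, 0.2554]
tcp_rot: [-0.002, 0.954, 0.006, 0.301]
force: [0.4, 0.1, 0.3]
opening: 0.0349
gripper_force: 0.0
```

Run:
```python
from h import *
go((.564,-.0945,.2555,55,.6))
im=optics.capture("wrist"); print(proj("wrist",[[.568,-.0945,.249],[.568,-.0945,.314]]).round(1))
u,v=proj("wrist",[.568,-.0945,.249])[0].astype(int)
g=im[v-12:v+13,u-30:u+31].mean(2); print(u,v); ys,xs=np.where(g<45); print(len(xs),xs.mean()+u-30,ys.mean()+v-12)
```

```text
now [ 0.5276 -0.0947  0.2554] z-axis [ 0.573  0.007 -0.819] y-axis [ 0.012 -1.    -0.   ]
turn [-0.05  0.    0.05] (0.0 rows) then shift [29.9  0.2 20.8] mm (0.9 rows)
[[279.4 200.2]
 [280.2 145.6]]
279 200
11 274.72727272727275 206.0909090909091
```

Request:
play_rows(targets=[0,0,0,0.01,0.0,0.007,0.035,0,0,0,0.01,0,0.007,0.035,0,0,0,0.0095,0,0.0065,0.035,0,0,0,0,0,0,0.02,0,0,0,0,0,0,0.0,0,0,0,0,0,0,0.0,0,0,0,0,0,0,0.0,0,0,0,0,0,0,0.0,0,0,0,0,0,0,0.0,0,0,0,0,0,0,0.0])

```text
time: 14.68
ee_pos: [0.5628, -0.0941, 0.2557]
tcp_rot: [-0.002, 0.954, 0.006, 0.301]
force: [-0.1, 0.0, 1.0]
opening: 0.0101
gripper_force: 30.0
```

Request:
play_rows(targets=[0,0,0,0,0,0,0.0,0,0,0,0,0,0,0.0])

```text
time: 14.85
ee_pos: [0.563, -0.0941, 0.2556]
tcp_rot: [-0.002, 0.954, 0.006, 0.301]
force: [-1.0, -0.3, 0.2]
opening: 0.0094
gripper_force: 30.0
```

Request:
play_rows(targets=[0,0,0,0.006,0,-0.008,0.0,0,0,0,0.006,0,-0.0085,0.0,0,0,0,-0.009,0,-0.007,0.0,0,0,0,-0.009,0,-0.007,0.0,0,0,0,-0.011,0,-0.0085,0.0,0,0,0,0,0,0,0.0])

```text
time: 15.35
ee_pos: [0.5257, -0.0949, 0.2792]
tcp_rot: [-0.002, 0.953, 0.006, 0.301]
force: [0.6, -0.1, -1.1]
opening: 0.0095
gripper_force: 30.0
```

Run:
```python
from h import *
s=monitor.state();print(s['opening'],s['qpos'].round(3))
go((.515,.0,.278),(.515,.12,.275),(.5195,.274,.23,55,2),(.5185,.274,.1945,55,2))
```

```text
0.009453449751251165 [-0.124 -0.352  0.226  2.178  0.009  0.698 -1.451]
now [ 0.5257 -0.0949  0.2792] z-axis [ 0.575  0.007 -0.818] y-axis [ 0.012 -1.    -0.   ]
turn [0. 0. 0.] (0.0 rows) then shift [ -8.5 -95.   -4.5] mm (2.3 rows)
turn [0. 0. 0.] (0.0 rows) then shift [  -0.6 -120.     3.3] mm (2.9 rows)
turn [ 0.74 -0.08 -1.08] (0.2 rows) then shift [ -17.7 -153.7   42.5] mm (3.9 rows)
turn [0. 0. 0.] (0.0 rows) then shift [-21.2  -0.   28.5] mm (0.9 rows)
```

Request:
play_rows(targets=[0,0,0,-0.0017,-0.015,-0.0009,0.0,0,0,0,-0.0017,-0.02,-0.0009,0.0,0,0,0,-0.0017,-0.02,-0.0009,0.0,0,0,0,-0.0017,-0.02,-0.0009,0.0,0,0,0,-0.0017,-0.02,-0.0009,0.0,0,0,0,-0.0001,-0.02,0.0006,0.0,0,0,0,-0.0001,-0.02,0.0006,0.0,0,0,0,-0.0001,-0.02,0.0006,0.0,0,0,0,-0.0001,-0.02,0.0006,0.0,0,0,0,-0.0001,-0.02,0.0006,0.0,0,0,0,-0.0001,-0.02,0.0006,0.0])

```text
time: 16.27
ee_pos: [0.5167, 0.122, 0.2745]
tcp_rot: [-0.002, 0.953, 0.006, 0.301]
force: [-0.6, -1.1, -1.2]
opening: 0.0098
gripper_force: 30.0
```

Request:
play_rows(targets=[0.1,0,-0.15,-0.0022,-0.0192,0.0053,0.0,0.1,0,-0.15,-0.0022,-0.0192,0.0053,0.0,0.1,0,-0.15,-0.0022,-0.0192,0.0053,0.0,0.1,0,-0.15,-0.0022,-0.0192,0.0053,0.0,0.1,0,-0.15,-0.0022,-0.0192,0.0053,0.0,0.1,0,-0.15,-0.0022,-0.0192,0.0053,0.0,0.1,0,-0.15,-0.0022,-0.0192,0.0053,0.0,0,0,0,-0.0022,-0.0192,0.0053,0.0,0,0,0,0,0,0,0.0,0,0,0,0,0,0,0.0])

```text
time: 17.1
ee_pos: [0.5225, 0.2756, 0.2287]
tcp_rot: [-0.006, 0.954, 0.017, 0.3]
force: [-0.1, -0.4, 0.5]
opening: 0.0095
gripper_force: 30.0
```

Run:
```python
from h import *
s=monitor.state();print(s['opening'],s['qpos'].round(3))
go((.5185,.274,.1945,55,2))
```

```text
0.00950612326450831 [ 0.    -0.074 -0.761  2.06   0.527  0.732 -2.631]
now [0.5225 0.2756 0.2287] z-axis [ 0.573  0.021 -0.819] y-axis [ 0.036 -0.999 -0.001]
turn [-0.08  0.02  0.05] (0.0 rows) then shift [-23.    1.5  25.7] mm (0.8 rows)
```

Joint 7 is close to its limit (−2.63), so I'll yaw the tool to 10°. The insertion then runs along the hook's own plane.

Run:
```python
from h import *
e=np.array([np.cos(np.radians(10)),np.sin(np.radians(10)),0]); h=np.array([.492,.274,.155])
w=[tuple(h+e*(dx/1000-.004)+[0,0,zs/1000+.0476])+(55,10) for dx,zs in ((31,25),(31,-8),(16,-8),(13,-5),(7,-2),(1,0))]
go(*w)
```

```text
now [0.5225 0.2756 0.2287] z-axis [ 0.573  0.021 -0.819] y-axis [ 0.036 -0.999 -0.001]
turn [ 4.51  0.02 -6.5 ] (1.1 rows) then shift [-3.4 -3.7 -1. ] mm (0.1 rows)
turn [0. 0. 0.] (0.0 rows) then shift [-18.9  -0.   27. ] mm (0.8 rows)
turn [0. 0. 0.] (0.0 rows) then shift [-12.3   0.   -8.6] mm (0.4 rows)
turn [0. 0. 0.] (0.0 rows) then shift [-0.7 -0.  -4.2] mm (0.1 rows)
turn [0. 0. 0.] (0.0 rows) then shift [-3.2  0.  -5.9] mm (0.2 rows)
turn [0. 0. 0.] (0.0 rows) then shift [-3.8 -0.  -5.1] mm (0.2 rows)
```

Request:
play_rows(targets=[2.25,0,-3.25,0,0,0,0.0,2.25,0,-3.25,0,0,0,0.0,0,0,0,-0.0034,-0.0037,-0.001,0.0,0,0,0,-0.0063,0,0.009,0.0,0,0,0,-0.0063,0,0.009,0.0,0,0,0,-0.0063,0,0.009,0.0,0,0,0,0,0,0,0.0,0,0,0,0,0,0,0.0])

```text
time: 17.77
ee_pos: [0.5183, 0.2769, 0.1944]
tcp_rot: [-0.025, 0.95, 0.081, 0.299]
force: [0.2, 0.3, -0.5]
opening: 0.0096
gripper_force: 30.0
```

Run:
```python
from h import *
s=monitor.state();print(s['opening'],s['qpos'].round(3))
e=np.array([np.cos(np.radians(10)),np.sin(np.radians(10)),0]); h=np.array([.492,.274,.155])
w=[tuple(h+e*(dx/1000-.004)+[0,0,zs/1000+.0476])+(55,10) for dx,zs in ((31,-8),(16,-8))]
go(*w)
```

```text
0.009611984427909967 [ 0.007 -0.073 -0.731  2.138  0.492  0.585 -2.484]
now [0.5183 0.2769 0.1944] z-axis [ 0.565  0.096 -0.819] y-axis [ 0.17  -0.985  0.001]
turn [ 0.18  0.03 -0.15] (0.0 rows) then shift [ 0.6 -1.7  0.2] mm (0.0 rows)
turn [0. 0. 0.] (0.0 rows) then shift [-12.3   0.   -8.6] mm (0.4 rows)
```

Aligned to 2 mm. Next: insert and lift.

Request:
play_rows(targets=[0,0,0,0,-0.0015,0,0.0,0,0,0,-0.004,0,-0.003,0.0,0,0,0,-0.004,0,-0.003,0.0,0,0,0,-0.004,0,-0.0026,0.0,0,0,0,-0.0007,0,-0.0042,0.0,0,0,0,-0.0032,0,-0.0059,0.0,0,0,0,0,0,0,0.0,0,0,0,-0.0025,0,-0.0025,0.0,0,0,0,-0.0025,0,-0.0028,0.0,0,0,0,0,0,0,0.0])

```text
time: 18.6
ee_pos: [0.4873, 0.2733, 0.2021]
tcp_rot: [-0.025, 0.95, 0.083, 0.3]
force: [-0.0, 0.1, -1.0]
opening: 0.0094
gripper_force: 30.0
```

Request:
play_rows(targets=[0,0,0,0.003,0,-0.004,0.0,0,0,0,0.003,0,-0.004,0.0,0,0,0,0.0057,0,-0.0082,0.0,0,0,0,0.0057,0,-0.0082,0.0,0,0,0,0.0057,0,-0.0082,0.0,0,0,0,0.0057,0,-0.0082,0.0,0,0,0,0.0057,0,-0.0082,0.0,0,0,0,0.0057,0,-0.0082,0.0,0,0,0,0.0057,0,-0.0082,0.0,0,0,0,0.0057,0,-0.0082,0.0,0,0,0,0,0,0,0.0])

```text
time: 19.52
ee_pos: [0.4885, 0.2741, 0.2947]
tcp_rot: [-0.026, 0.95, 0.082, 0.301]
force: [0.6, 0.4, 0.0]
opening: 0.0096
gripper_force: 30.0
```

Run:
```python
from h import *
s=monitor.state();print(s['force'].round(2),s['qpos'].round(3))
go((.51,.24,.298,55,5),(.51,.07,.298,55,.6),(.523,-.0945,.276,55,.6))
s=optics.capture("side"); t=optics.capture("top")
f=np.zeros((400,800,3),np.uint8)
f[:,:400]=cv2.resize(s[180:280,155:255],(400,400),interpolation=3);f[:,400:]=cv2.resize(t[185:285,165:265],(400,400),interpolation=3)
cv2.imwrite("pics/m6.png",f[:,:,::-1])
```

```text
[0.61 0.36 0.03] [-0.066 -0.254 -0.621  2.053  0.222  0.772 -2.229]
now [0.4885 0.2741 0.2947] z-axis [ 0.568  0.099 -0.817] y-axis [ 0.172 -0.985  0.   ]
turn [-2.81 -0.18  4.02] (0.7 rows) then shift [17.  35.8  7.9] mm (1.0 rows)
turn [-2.52 -0.    3.6 ] (0.6 rows) then shift [ -1.5 170.   -1. ] mm (4.1 rows)
turn [0. 0. 0.] (0.0 rows) then shift [ -3.4 164.6  24.5] mm (4.1 rows)
```

Request:
play_rows(targets=[-0.9,0,1.3,0.004,0.006,0.002,0.0,-0.9,0,1.3,0.004,0.009,0.002,0.0,-0.9,0,1.3,0.004,0.01,0.002,0.0,-0.5,0,0.7,0.004,0.011,0.001,0.0,-0.5,0,0.7,0,0.017,0,0.0,-0.5,0,0.7,0,0.018,0,0.0,-0.5,0,0.7,0,0.018,0,0.0,-0.5,0,0.7,-0.001,0.018,0,0.0,0,0,0,0,0.018,0,0.0,0,0,0,0,0.018,0,0.0,0,0,0,0,0.018,0,0.0,0,0,0,0,0.018,0,0.0])

```text
time: 20.62
ee_pos: [0.5131, 0.095, 0.2947]
tcp_rot: [-0.001, 0.954, 0.007, 0.301]
force: [1.2, 0.8, -1.3]
opening: 0.0097
gripper_force: 30.0
```

Run:
```python
from h import *
s=monitor.state();print(s['force'].round(2),s['qpos'].round(3))
go((.52,.06,.285,55,.6),(.523,-.0945,.276,55,.6))
s=optics.capture("side"); a=cv2.imread("pics/side0.png")[:,:,::-1]
d=np.abs(s.astype(int)-a).mean(2); print("tool region diff",d[222:250,192:210].mean(),"drainer ref",d[240:265,165:185].mean())
```

```text
[ 1.23  0.84 -1.33] [-0.023 -0.355 -0.312  2.149  0.123  0.754 -1.969]
now [0.5131 0.095  0.2947] z-axis [ 0.573  0.006 -0.819] y-axis [ 0.013 -1.     0.001]
turn [-0.02  0.02  0.18] (0.0 rows) then shift [-0.2 35.1 11.7] mm (0.9 rows)
turn [0. 0. 0.] (0.0 rows) then shift [ -4.  154.5   8.2] mm (3.8 rows)
tool region diff 46.169312169312164 drainer ref 4.508
```

The second tool has left the drainer: that region now differs strongly, while the drainer reference is unchanged. Next I'll carry it to the middle place.

Request:
play_rows(targets=[0,0,0,-0.001,0.015,0.0015,0.0,0,0,0,-0.0012,0.016,0.0016,0.0,0,0,0,-0.0012,0.016,0.0016,0.0,0,0,0,-0.0012,0.016,0.0016,0.0,0,0,0,-0.0012,0.016,0.0016,0.0,0,0,0,-0.0012,0.016,0.0016,0.0,0,0,0,0.0004,0.016,0.0017,0.0,0,0,0,0.0004,0.016,0.0017,0.0,0,0,0,0.0004,0.016,0.0017,0.0,0,0,0,0.0004,0.016,0.0017,0.0,0,0,0,0.0004,0.014,0.0017,0.0,0,0,0,0.0004,0.01,0.0017,0.0])

```text
time: 21.67
ee_pos: [0.5231, -0.0882, 0.2761]
tcp_rot: [-0.001, 0.954, 0.006, 0.301]
force: [-0.5, -0.1, -1.8]
opening: 0.0097
gripper_force: 30.0
```

Request:
play_rows(targets=[0,0,0,0,0.006,0,0.0,0,0,0,0,0,0,0.0,0,0,0,0,0,0,0.0])

```text
time: 21.92
ee_pos: [0.5233, -0.092, 0.2763]
tcp_rot: [-0.002, 0.954, 0.007, 0.301]
force: [0.1, 0.5, -0.5]
opening: 0.0093
gripper_force: 30.0
```

Run:
```python
from h import *
s=monitor.state();print(s['force'].round(2),s['qpos'].round(3))
go((.5625,-.0945,.275,55,.6),(.5625,-.0945,.2553,55,.6))
```

```text
[ 0.08  0.5  -0.49] [-0.025 -0.342  0.142  2.183 -0.047  0.692 -1.406]
now [ 0.5233 -0.092   0.2763] z-axis [ 0.573  0.007 -0.819] y-axis [ 0.014 -1.     0.001]
turn [-0.06  0.01  0.2 ] (0.0 rows) then shift [31.3  3.  23.5] mm (1.0 rows)
turn [0. 0. 0.] (0.0 rows) then shift [-11.3  -0.   16.1] mm (0.5 rows)
```

Request:
play_rows(targets=[0,0,0,0.004,0.0005,0.003,0.0,0,0,0,0.0065,0.0005,0.005,0.0,0,0,0,0.0075,0.0005,0.0055,0.0,0,0,0,0.0075,0.0005,0.0055,0.0,0,0,0,0.0058,0.0005,0.0045,0.0,0,0,0,0,0,0,0.0,0,0,0,-0.0029,0,0.0041,0.0,0,0,0,-0.0029,0,0.0041,0.0,0,0,0,-0.0029,0,0.0041,0.0,0,0,0,-0.0026,0,0.0038,0.0,0,0,0,0,0,0,0.0,0,0,0,0,0,0,0.0])

```text
time: 22.92
ee_pos: [0.5626, -0.0938, 0.2556]
tcp_rot: [-0.002, 0.954, 0.007, 0.301]
force: [0.7, -0.6, 0.4]
opening: 0.0096
gripper_force: 30.0
```

Run:
```python
from h import *
s=monitor.state();print(s['force'].round(2),s['wrist_torque'].round(3))
go((.5625,-.0945,.255,55,.6))
```

```text
[ 0.68 -0.63  0.43] [-0.027  0.62   0.036]
now [ 0.5626 -0.0938  0.2556] z-axis [ 0.574  0.007 -0.819] y-axis [ 0.015 -1.     0.001]
turn [-0.07 -0.03  0.24] (0.0 rows) then shift [-0.4  0.7  0.4] mm (0.0 rows)
```

Request:
play_rows(targets=[0,0,0,0,0,0.0005,0.0,0,0,0,0,0,0,0.0,0,0,0,0,0,0,0.0,0,0,0,0,0,0,0.012,0,0,0,0,0,0,0.015,0,0,0,0,0,0,0.02,0,0,0,0,0,0,0.035,0,0,0,0,0,0,0.035,0,0,0,0,0,0,0.035,0,0,0,0,0,0,0.035])

```text
time: 23.75
ee_pos: [0.5629, -0.0938, 0.2551]
tcp_rot: [-0.002, 0.954, 0.007, 0.301]
force: [0.0, 0.1, 0.3]
opening: 0.0332
gripper_force: 0.0
```

Request:
play_rows(targets=[0,0,0,-0.006,0,-0.004,0.035,0,0,0,-0.012,0,-0.008,0.035,0,0,0,-0.012,0,-0.008,0.035,0,0,0,-0.012,0,-0.008,0.035,0,0,0,-0.012,0,-0.008,0.035,0,0,0,-0.006,0,-0.004,0.035,0,0,0,0,0,0,0.035])

```text
time: 24.33
ee_pos: [0.4913, -0.0969, 0.253]
tcp_rot: [-0.001, 0.954, 0.005, 0.3]
force: [0.4, -0.6, 0.7]
opening: 0.0348
gripper_force: 0.0
```

Run:
```python
from h import *
s=monitor.state();print(s['force'].round(2),s['qpos'].round(3),s['time'])
go((.43,-.15,.30))
w=optics.capture("wrist");s=optics.capture("side");t=optics.capture("top")
f=np.zeros((600,800,3),np.uint8)
f[:420,:560]=w;f[420:600,:240]=cv2.resize(s[130:280,270:470],(240,180));f[:420,560:]=0
f[420:600,240:480]=cv2.resize(t[130:280,270:470],(240,180));f[420:600,480:760]=cv2.resize(s,(280,210))[:180]
cv2.imwrite("pics/m7.png",f[:,:,::-1])
```

```text
[ 0.45 -0.6   0.69] [ 0.174 -0.381  0.008  2.261 -0.171  0.668 -1.276] 24.3333
now [ 0.4913 -0.0969  0.253 ] z-axis [ 0.573  0.005 -0.82 ] y-axis [ 0.01  -1.     0.002]
turn [0. 0. 0.] (0.0 rows) then shift [-23.8  52.5 -73.9] mm (2.3 rows)
```

View pics/m7.png

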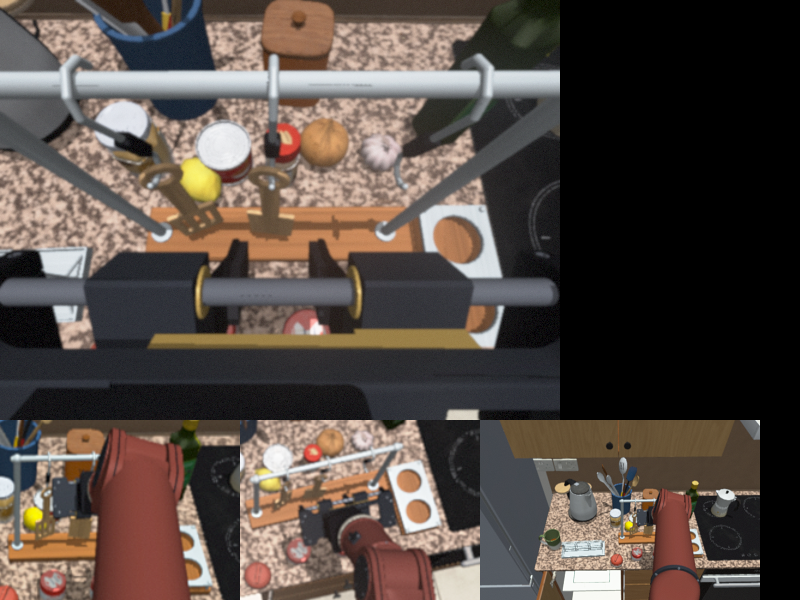

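Both tools hang freely on their own hooks: the slotted turner at (160,180) and the other tool, with a plain blade, at (268,180). The spare hook is still on the rail at (480,75). Next, the pots: clear the arm to the right, pointing down, and measure.

Run:
```python
from h import *
go((.46,-.30,.32),(.46,-.30,.32,90,.6))
```

```text
now [ 0.493  -0.0955  0.2544] z-axis [ 0.575  0.006 -0.818] y-axis [ 0.013 -1.     0.002]
turn [0. 0. 0.] (0.0 rows) then shift [  8.2 204.1 -73.9] mm (5.3 rows)
turn [  0.06 -35.07   0.19] (4.9 rows) then shift [0. 0. 0.] mm (0.0 rows)
```

Request:
play_rows(targets=[0,0,0,0.001,0.026,-0.009,0.087,0,0,0,0.001,0.026,-0.009,0.087,0,0,0,0.001,0.026,-0.009,0.087,0,0,0,0.001,0.026,-0.009,0.087,0,0,0,0.001,0.026,-0.01,0.087,0,0,0,0.001,0.026,-0.01,0.087,0,0,0,0.001,0.026,-0.01,0.087,0,0,0,0.001,0.022,-0.008,0.087])

```text
time: 25.15
ee_pos: [0.4604, -0.3005, 0.3205]
tcp_rot: [-0.001, 0.954, 0.008, 0.301]
force: [0.6, -0.6, -0.3]
opening: 0.0803
gripper_force: 0.0
```

Request:
play_rows(targets=[0,-7,0,0,0,0,0.087,0,-7,0,0,0,0,0.087,0,-7,0,0,0,0,0.087,0,-7,0,0,0,0,0.087,0,-7,0,0,0,0,0.087,0,0,0,0,0,0,0.087])

```text
time: 25.65
ee_pos: [0.4644, -0.296, 0.3172]
tcp_rot: [0.002, 1.0, 0.011, -0.006]
force: [0.0, 2.3, -1.6]
opening: 0.0869
gripper_force: 0.0
```

Run:
```python
from h import *
go()
s=monitor.state();print(s['qpos'].round(3),s['time'])
t=optics.capture("top");w=optics.capture("wrist");sd=optics.capture("side")
def reds(n,im,z,sub):
    hsv=cv2.cvtColor(im,cv2.COLOR_RGB2HSV); m=(((hsv[...,0]<8)|(hsv[...,0]>170))&(hsv[...,1]>80)&(hsv[...,2]>60)).astype(np.uint8)
    k,l,st,c=cv2.connectedComponentsWithStats(m)
    for i in range(1,k):
        if 40<st[i,4]<4000:
            (x,y),r=cv2.minEnclosingCircle(np.argwhere(l==i)[:,::-1].astype(np.float32)); P=atz(n,(x,y),z)
            if .3<P[0]<.56 and -.45<P[1]<.2: print(n,(round(x,1),round(y,1)),round(r,1),st[i,4],P.round(4))
reds("top",t,.045,0); reds("side",sd,.045,0); reds("wrist",w,.045,0)
print("bores in wrist",proj("wrist",[[.5562,-.3234,.042],[.4757,-.3247,.042]]).round(1))
f=np.zeros((420,800,3),np.uint8); f[:,:560]=w; f[:180,560:]=cv2.resize(t[130:280,240:440],(240,180)); f[200:380,560:]=cv2.resize(sd[130:280,240:440],(240,180))
cv2.imwrite("pics/m8.png",f[:,:,::-1])
```

```text
now [ 0.4644 -0.296   0.3172] z-axis [-0.011 -0.004 -1.   ] y-axis [ 0.022 -1.     0.003]
[ 0.149  0.1    0.363  1.592 -0.027  1.464 -1.034] 25.65
top (357.0, 231.6) 10.8 170 [ 0.4417 -0.1283  0.045 ]
top (318.6, 238.4) 10.7 147 [ 0.4465 -0.0152  0.045 ]
top (284.2, 259.0) 11.3 399 [0.4098 0.0947 0.045 ]
side (273.0, 279.7) 12.4 466 [0.3971 0.0919 0.045 ]
wrist (81.9, 181.2) 25.1 895 [ 0.4473 -0.0227  0.045 ]
wrist (161.8, 186.3) 22.5 612 [ 0.4415 -0.1349  0.045 ]
wrist (18.2, 201.5) 26.0 1619 [0.416  0.0739 0.045 ]
bores in wrist [[296.6 103.6]
 [295.7 164. ]]
```

View pics/m8.png

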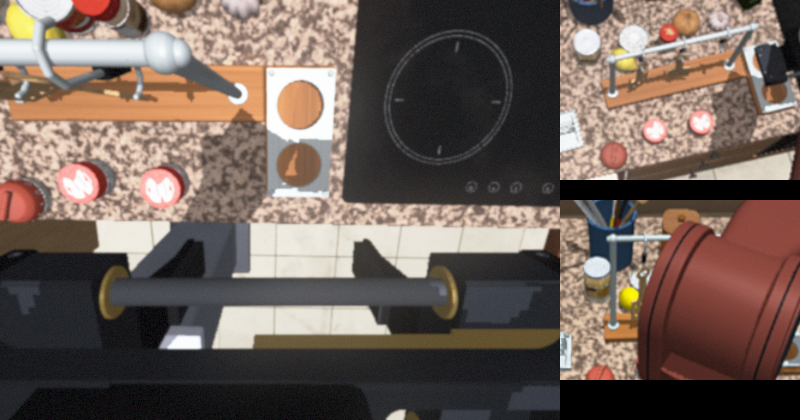

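The pots are at (82,182) and (162,187) in the wrist view. Both match the first survey, so no knock yet. The bores are at (300,104) and (299,163). The bores are only 5 mm wider than the pots, so I'll measure each pair from straight above with the same camera.

```bash
cat >> h.py <<'E'
def blobs(im,kind,roi,c,z):
    hsv=cv2.cvtColor(im,cv2.COLOR_RGB2HSV); H,S,V=[hsv[...,i].astype(int) for i in range(3)]
    if kind=="pot": m=((H<8)|(H>170))&(S>70)&(V>60)
    else: m=(S>70)&(H>3)&(H<25)&(V>40)
    m=m.astype(np.uint8); q=np.zeros_like(m); x0,y0,x1,y1=roi; q[y0:y1,x0:x1]=m[y0:y1,x0:x1]
    q=cv2.morphologyEx(q,cv2.MORPH_OPEN,np.ones((3,3),np.uint8))
    for k in cv2.findContours(q,cv2.RETR_EXTERNAL,cv2.CHAIN_APPROX_NONE)[0]:
        if len(k)<40: continue
        (u,v),(a,b),_=cv2.fitEllipse(cv2.convexHull(k)); P=atz(c,(u,v),z)
        print(kind,(round(u,1),round(v,1)),"axes",round(a,1),round(b,1),P.round(4))
E
python3 - <<'E'
from h import *
go((.56,-.325,.32,90,0),(.49,-.075,.32,90,0))
print(atz("side",(405,195),0))
E
```

```text
now [ 0.4607 -0.299   0.3192] z-axis [ 0.001 -0.003 -1.   ] y-axis [ 0.016 -1.     0.003]
turn [ 0.17 -0.07  0.91] (0.1 rows) then shift [99.3 26.  -0.8] mm (2.5 rows)
turn [0. 0. 0.] (0.0 rows) then shift [ -70. -250.   -0.] mm (6.3 rows)
[ 0.72601789 -0.31992366  0.        ]
```

Request:
play_rows(targets=[0.17,0,0.9,0.016,0.004,0,0.087,0,0,0,0.02,0.005,0,0.087,0,0,0,0.02,0.006,0,0.087,0,0,0,0.02,0.006,0,0.087,0,0,0,0.016,0.004,0,0.087,0,0,0,0.007,0.001,0,0.087,0,0,0,0,0,0,0.087,0,0,0,0,0,0,0.087,0,0,0,0,0,0,0.087])

```text
time: 26.55
ee_pos: [0.5578, -0.3254, 0.3203]
tcp_rot: [-0.0, 1.0, -0.001, 0.001]
force: [-0.3, 0.0, 0.2]
opening: 0.087
gripper_force: 0.0
```

Run:
```python
from h import *
go((.49,-.075,.32,90,0))
c=optics.get_calibration("wrist"); w=optics.capture("wrist"); cv2.imwrite("pics/w5.png",w[:,:,::-1])
K,r,t=cal(c); print("cam",(-r.T@t).round(4))
pr=proj(c,[[.5562,-.3255,.042],[.4757,-.3255,.042]]); print(pr.round(1))
for u,v in pr:
    u,v=int(u),int(v); blobs(w,"bore",(u-34,v-34,u+34,min(v+34,225)),c,.042)
```

```text
now [ 0.5578 -0.3254  0.3203] z-axis [ 0.001  0.001 -1.   ] y-axis [-0.002 -1.    -0.001]
turn [-0.05 -0.09 -0.12] (0.0 rows) then shift [ -67.8 -250.4    0.3] mm (6.3 rows)
cam [ 0.6357 -0.3259  0.4682]
[[278.  175.4]
 [278.2 228.4]]
bore (278.0, 174.6) axes 41.0 42.3 [ 0.5573 -0.3254  0.042 ]
bore (278.6, 223.5) axes 28.7 37.3 [ 0.4834 -0.3261  0.042 ]
```

Request:
play_rows(targets=[0,0,0,-0.013,-0.02,0,0.087,0,0,0,-0.014,-0.027,0,0.087,0,0,0,-0.014,-0.029,0,0.087,0,0,0,-0.014,-0.029,0,0.087,0,0,0,-0.014,-0.029,0,0.087,0,0,0,-0.014,-0.029,0,0.087,0,0,0,-0.014,-0.029,0,0.087,0,0,0,-0.01,-0.029,0,0.087,0,0,0,-0.006,-0.02,0,0.087,0,0,0,0,-0.009,0,0.087,0,0,0,0,0,0,0.087,0,0,0,0,0,0,0.087])

```text
time: 27.6
ee_pos: [0.4462, -0.0759, 0.32]
tcp_rot: [-0.001, 1.0, -0.001, 0.001]
force: [-1.0, -0.6, -0.3]
opening: 0.0873
gripper_force: 0.0
```

Run:
```python
from h import *
go((.4417,-.130,.14,90,90),(.4417,-.130,.042,90,90))
print(monitor.state()['qpos'].round(3))
c=optics.get_calibration("wrist"); w=optics.capture("wrist"); cv2.imwrite("pics/w6.png",w[:,:,::-1])
pr=proj(c,[[.4455,-.0175,.05],[.4417,-.13,.05]]); print(pr.round(1))
for u,v in pr:
    u,v=int(u),int(v); blobs(w,"pot",(u-38,v-34,u+38,min(v+34,225)),c,.05)
```

```text
now [ 0.4462 -0.0759  0.32  ] z-axis [ 0.001  0.001 -1.   ] y-axis [-0.001 -1.    -0.001]
turn [ 1.000e-02 -1.000e-01 -9.007e+01] (12.7 rows) then shift [-54.1  -4.5 180. ] mm (4.6 rows)
turn [0. 0. 0.] (0.0 rows) then shift [-0.  0. 98.] mm (2.4 rows)
[-0.098 -0.114  0.154  1.789  0.016  1.464 -1.519]
[[236.3 175.9]
 [316.7 178.4]]
pot (237.3, 175.0) axes 43.1 43.3 [ 0.4468 -0.019   0.05  ]
pot (317.3, 178.3) axes 42.0 43.4 [ 0.4419 -0.1308  0.05  ]
```

Pots are at (0.4465,−0.0185) and (0.4415,−0.1305), and the back bore is at (0.5565,−0.3254). Pot b goes to the back bore with the fingers closing along x (yaw 90°), which keeps the gripper body clear of the post.

Request:
play_rows(targets=[0,0,-6.93,0,0,0.011,0.087,0,0,-6.93,0,0,0.011,0.087,0,0,-6.93,0,0,0.011,0.087,0,0,-6.93,0,0,0.011,0.087,0,0,-6.93,0,0,0.011,0.087,0,0,-6.93,0,0,0.011,0.087,0,0,-6.93,0,0,0.011,0.087,0,0,-6.93,0,0,0.011,0.087,0,0,-6.93,0,0,0.011,0.087,0,0,-6.93,0,0,0.011,0.087,0,0,-6.93,0,0,0.011,0.087,0,0,-6.93,0,0,0.011,0.087])

```text
time: 28.65
ee_pos: [0.4464, -0.0767, 0.187]
tcp_rot: [-0.0, 0.747, 0.665, 0.0]
force: [0.3, 0.3, 0.5]
opening: 0.0871
gripper_force: 0.0
```

Request:
play_rows(targets=[0,0,-6.9,-0.01,0,0.011,0.087,0,0,0,-0.02,-0.001,0.01,0.087,0,0,0,-0.02,-0.001,0.01,0.087,0,0,0,-0.005,-0.001,0,0.087,0,0,0,0,0,0,0.087,0,0,0,0,0,0,0.087,0,0,0,0,0,0,0.087])

```text
time: 29.23
ee_pos: [0.4426, -0.1293, 0.1571]
tcp_rot: [-0.0, 0.707, 0.707, 0.001]
force: [0.9, 0.1, -0.4]
opening: 0.0868
gripper_force: 0.0
```

Run:
```python
from h import *
go((.4415,-.1305,.14,90,90),(.4415,-.1305,.042,90,90))
print(monitor.state()['qpos'].round(3))
t=optics.capture("top"); blobs(t,"pot",(300,215,375,255),optics.get_calibration("top"),.05)
```

```text
now [ 0.4426 -0.1293  0.1571] z-axis [ 0.001  0.001 -1.   ] y-axis [1.    0.    0.001]
turn [ 0.05 -0.09  0.01] (0.0 rows) then shift [-1.2 -1.1 17.1] mm (0.4 rows)
turn [0. 0. 0.] (0.0 rows) then shift [-0.  0. 98.] mm (2.4 rows)
[-1.040e-01 -1.000e-03  2.950e-01  2.022e+00 -2.000e-03  1.119e+00
  1.920e-01]
pot (322.0, 242.1) axes 11.3 19.2 [ 0.4332 -0.0219  0.05  ]
pot (352.7, 232.3) axes 11.6 19.2 [ 0.4415 -0.1149  0.05  ]
```

Request:
play_rows(targets=[0,0,0,-0.001,-0.001,0.015,0.087,0,0,0,0,0,0.02,0.087,0,0,0,0,0,0.02,0.087,0,0,0,0,0,0.02,0.087,0,0,0,0,0,0.02,0.087,0,0,0,0,0,0.013,0.087,0,0,0,0,0,0.007,0.087,0,0,0,0,0,0,0.087,0,0,0,0,0,0,0.06,0,0,0,0,0,0,0.05,0,0,0,0,0,0,0.05,0,0,0,0,0,0,0.05], grip_force=20)

```text
time: 30.28
ee_pos: [0.4418, -0.1306, 0.0425]
tcp_rot: [0.0, 0.707, 0.707, 0.001]
force: [1.0, -0.5, -0.2]
opening: 0.0681
gripper_force: 0.0
```

Request:
play_rows(targets=[0,0,0,0,0,0,0.045,0,0,0,0,0,0,0.045,0,0,0,0,0,0,0.045,0,0,0,0,0,0,0.045,0,0,0,0,0,0,0.045,0,0,0,0,0,0,0.045])

```text
time: 30.78
ee_pos: [0.4414, -0.1306, 0.0421]
tcp_rot: [-0.0, 0.707, 0.707, 0.001]
force: [-1.0, 0.5, 6.4]
opening: 0.0578
gripper_force: 20.0
```

Run:
```python
from h import *
s=monitor.state();print(s['opening'],s['gripper_force'],s['time'])
p,r=pose(); dy=-.1305-p[1]; print("pot-TCP y",dy)
go((p[0],p[1],.10),(.46,-.3254-dy,.12,90,90),(.5565,-.3254-dy,.12,90,90),(.5565,-.3254-dy,.063,90,90))
```

```text
0.057791837138962056 19.999809627246847 30.7833
pot-TCP y 7.317867308859194e-05
now [ 0.4414 -0.1306  0.0421] z-axis [ 0.001  0.001 -1.   ] y-axis [1.    0.    0.001]
turn [0. 0. 0.] (0.0 rows) then shift [  0.1   0.  -57.9] mm (1.4 rows)
turn [ 0.04 -0.09  0.  ] (0.0 rows) then shift [-194.9   18.6  -20. ] mm (4.8 rows)
turn [0. 0. 0.] (0.0 rows) then shift [ 0.  96.5  0. ] mm (2.4 rows)
turn [0. 0. 0.] (0.0 rows) then shift [-0.  0. 57.] mm (1.4 rows)
```

Request:
play_rows(targets=[0,0,0,0,0,-0.012,0.045,0,0,0,0,0,-0.02,0.045,0,0,0,0,0,-0.022,0.045,0,0,0,-0.01,0,-0.02,0.045,0,0,0,-0.025,-0.001,-0.004,0.045,0,0,0,-0.03,-0.001,0,0.045,0,0,0,-0.03,-0.001,0,0.045,0,0,0,-0.03,-0.001,0,0.045,0,0,0,-0.03,-0.001,0,0.045,0,0,0,-0.025,-0.001,0,0.045,0,0,0,-0.0148,0,0,0.045,0,0,0,0,0,0,0.045])

```text
time: 31.78
ee_pos: [0.4339, -0.3292, 0.1192]
tcp_rot: [0.0, 0.709, 0.706, -0.0]
force: [-0.4, 0.0, -0.8]
opening: 0.0573
gripper_force: 20.0
```

Request:
play_rows(targets=[0,0,0,0,0.015,0,0.045,0,0,0,0,0.025,0,0.045,0,0,0,0,0.03,0,0.045,0,0,0,0,0.03,0,0.045,0,0,0,0,0.02,0,0.045,0,0,0,0,0,0,0.045,0,0,0,0,0,0,0.045,0,0,0,0,0,0,0.045])

```text
time: 32.45
ee_pos: [0.5542, -0.3252, 0.1189]
tcp_rot: [-0.001, 0.707, 0.707, 0.0]
force: [-0.3, -0.7, -1.0]
opening: 0.0575
gripper_force: 20.0
```

Run:
```python
from h import *
s=monitor.state();print(s['opening'],s['gripper_force'],s['time'])
go((.5565,-.3254,.12,90,90),(.5565,-.3254,.063,90,90))
```

```text
0.05746565387520115 19.999812226742506 32.45
now [ 0.5542 -0.3252  0.1189] z-axis [-0.001  0.002 -1.   ] y-axis [ 1.    -0.    -0.001]
turn [-0.06 -0.1  -0.01] (0.0 rows) then shift [-0.2  2.3 -1.1] mm (0.1 rows)
turn [0. 0. 0.] (0.0 rows) then shift [-0.  0. 57.] mm (1.4 rows)
```

Request:
play_rows(targets=[0,0,0,0,0.0023,0,0.045,0,0,0,0,0,0.01,0.045,0,0,0,0,0,0.01,0.045,0,0,0,0,0,0.008,0.045,0,0,0,0,0,0,0.045,0,0,0,0,0,0,0.045,0,0,0,0,0,0,0.045])

```text
time: 33.03
ee_pos: [0.5574, -0.3255, 0.0914]
tcp_rot: [-0.0, 0.707, 0.707, 0.001]
force: [-1.1, -0.2, -1.3]
opening: 0.0577
gripper_force: 20.0
```

Run:
```python
from h import *
s=monitor.state();print(s['force'].round(2))
go((.5565,-.3254,.0785,90,90))
```

```text
[-1.1  -0.18 -1.3 ]
now [ 0.5574 -0.3255  0.0914] z-axis [ 0.     0.001 -1.   ] y-axis [ 1. -0.  0.]
turn [ 0.01 -0.08 -0.01] (0.0 rows) then shift [ 0.1 -0.9 12.9] mm (0.3 rows)
```

Request:
play_rows(targets=[0,0,0,0,-0.0008,0.004,0.045,0,0,0,0,0,0.004,0.045,0,0,0,0,0,0.003,0.045,0,0,0,0,0,0.002,0.045,0,0,0,0,0,0,0.045,0,0,0,0,0,0,0.045])

```text
time: 33.53
ee_pos: [0.5566, -0.3254, 0.0783]
tcp_rot: [-0.0, 0.707, 0.707, 0.001]
force: [-0.6, 1.7, -0.0]
opening: 0.0576
gripper_force: 20.0
```

Run:
```python
from h import *
s=monitor.state();print(s['force'].round(2),s['wrist_torque'].round(3))
go((.5565,-.3254,.063,90,90))
```

```text
[-0.64  1.71 -0.05] [ 0.005 -0.068  0.002]
now [ 0.5566 -0.3254  0.0783] z-axis [ 0.     0.001 -1.   ] y-axis [1. 0. 0.]
turn [ 0.   -0.09  0.  ] (0.0 rows) then shift [-0.  -0.1 15.3] mm (0.4 rows)
```

The pot's bottom is below the plate top with no vertical force, so it has entered the bore. Next: lower to the board, release, back up.

Request:
play_rows(targets=[0,0,0,0,0,0.004,0.045,0,0,0,0,0,0.004,0.045,0,0,0,0,0,0.004,0.045,0,0,0,0,0,0.0028,0.045,0,0,0,0,0,0,0.045,0,0,0,0,0,0,0.045,0,0,0,0,0,0,0.062,0,0,0,0,0,0,0.075,0,0,0,0,0,0,0.08,0,0,0,0,0,0,0.08,0,0,0,0,0,0,0.08])

```text
time: 34.45
ee_pos: [0.5568, -0.3255, 0.0638]
tcp_rot: [-0.0, 0.707, 0.707, 0.001]
force: [-0.3, -0.5, 0.9]
opening: 0.0776
gripper_force: 0.0
```

Request:
play_rows(targets=[0,0,0,0,0,-0.01,0.08,0,0,0,0,0,-0.02,0.08,0,0,0,0,0,-0.025,0.08,0,0,0,0,0,-0.025,0.08,0,0,0,0,-0.025,-0.02,0.08,0,0,0,0,-0.03,-0.02,0.08,0,0,0,0,-0.03,-0.02,0.08,0,0,0,0,-0.03,-0.02,0.08,0,0,0,0,-0.01,-0.02,0.08,0,0,0,0,0,0,0.08])

```text
time: 35.28
ee_pos: [0.4301, -0.3279, 0.2489]
tcp_rot: [0.003, 0.708, 0.706, 0.002]
force: [0.8, -0.5, 0.8]
opening: 0.0801
gripper_force: 0.0
```

Run:
```python
from h import *
s=monitor.state();print(s['force'].round(2),s['qpos'].round(3),s['time'])
go((.43,-.05,.25,90,90),(.446,-.076,.25,90,0))
t=optics.capture("top"); c=optics.get_calibration("top"); blobs(t,"pot",(280,130,430,255),c,.05)
cv2.imwrite("pics/t9.png",t[:,:,::-1])
```

```text
[ 0.8  -0.54  0.8 ] [ 0.117  0.096  0.491  1.74  -0.05   1.311  0.615] 35.2833
now [ 0.4301 -0.3279  0.2489] z-axis [ 0.007 -0.001 -1.   ] y-axis [ 1.    -0.004  0.007]
turn [ 0.39  0.04 -0.21] (0.1 rows) then shift [ 2.779e+02 -1.000e-01 -1.100e+00] mm (6.8 rows)
turn [-0.  0. 90.] (12.7 rows) then shift [16. 26.  0.] mm (0.7 rows)
pot (319.0, 240.4) axes 17.5 20.3 [ 0.4398 -0.0144  0.05  ]
pot (409.9, 181.0) axes 13.4 18.6 [ 0.554  -0.3177  0.05  ]
pot (329.9, 157.2) axes 15.8 16.5 [ 0.6779 -0.1052  0.05  ]
```

Request:
play_rows(targets=[0,0,0,0.02,0,0,0.087,0,0,0,0.03,0,0,0.087,0,0,0,0.03,0,0,0.087,0,0,0,0.03,0,0,0.087,0,0,0,0.03,0,0,0.087,0,0,0,0.03,0,0,0.087,0,0,0,0.03,0,0,0.087,0,0,0,0.03,0,0,0.087,0,0,0,0.03,0,0,0.087,0,0,0,0.03,0,0,0.087,0,0,0,0.018,0,0,0.087])

```text
time: 36.25
ee_pos: [0.4315, -0.014, 0.2437]
tcp_rot: [-0.001, 0.706, 0.708, 0.001]
force: [0.1, 1.0, 0.1]
opening: 0.0871
gripper_force: 0.0
```

Request:
play_rows(targets=[0,0,7,0,0,-0.005,0.087,0,0,7,0,0,-0.005,0.087,0,0,7,0,0,-0.005,0.087,0,0,7,0,0,-0.005,0.087,0,0,7,0,0,-0.005,0.087,0,0,7,0,0,-0.005,0.087,0,0,7,0,0,-0.005,0.087,0,0,7,0,0,-0.005,0.087,0,0,7,0,0,-0.005,0.087,0,0,7,0,0,-0.005,0.087,0,0,7,0,0,-0.005,0.087,0,0,7,0,0,-0.005,0.087])

```text
time: 37.25
ee_pos: [0.4317, -0.0172, 0.3038]
tcp_rot: [-0.001, 0.999, 0.05, -0.0]
force: [-0.5, 0.3, 0.1]
opening: 0.087
gripper_force: 0.0
```

Request:
play_rows(targets=[0,0,5.8,0.01,0,0,0.087,0,0,0,0.006,0,0,0.087,0,0,0,0,0,0,0.087,0,0,0,0,0,0,0.087])

```text
time: 37.58
ee_pos: [0.4475, -0.0165, 0.3034]
tcp_rot: [-0.001, 1.0, 0.004, -0.001]
force: [0.2, -0.7, -0.2]
opening: 0.0873
gripper_force: 0.0
```

Run:
```python
from h import *
s=monitor.state();print(s['force'].round(2),s['qpos'].round(3),s['time'])
c=optics.get_calibration("wrist"); w=optics.capture("wrist"); 
u,v=proj(c,[.4465,-.0185,.05])[0]; print(u,v)
blobs(w,"pot",(int(u)-70,int(v)-60,int(u)+70,225),c,.05)
t=optics.capture("top"); cv2.imwrite("pics/t10.png",t[:,:,::-1]); ct=optics.get_calibration("top");blobs(t,"pot",(395,160,430,220),ct,.07);blobs(t,"pot",(295,215,380,255),ct,.05)
go((.4465,-.0185,.16,90,0))
```

```text
[ 0.17 -0.67 -0.23] [-8.700e-02 -1.090e-01  2.300e-02  1.820e+00  1.000e-03  1.432e+00
 -1.627e+00] 37.5833
279.58712682684256 177.84712085715145
pot (210.1, 198.0) axes 33.9 42.2 [0.4178 0.0766 0.05  ]
pot (279.3, 177.7) axes 44.4 45.2 [ 0.4468 -0.018   0.05  ]
pot (409.8, 181.1) axes 13.6 18.7 [ 0.5492 -0.3114  0.07  ]
pot (319.0, 238.3) axes 20.9 21.7 [ 0.4457 -0.0158  0.05  ]
pot (354.0, 218.4) axes 50.4 108.3 [ 0.4807 -0.1287  0.05  ]
now [ 0.4472 -0.0166  0.3036] z-axis [-0.001  0.001 -1.   ] y-axis [ 0.006 -1.    -0.001]
turn [-0.08  0.04  0.34] (0.1 rows) then shift [ -0.7   1.9 143.6] mm (3.5 rows)
```

Request:
play_rows(targets=[0,0,0.3,-0.0005,0.0015,0.025,0.087,0,0,0,0,0,0.035,0.087,0,0,0,0,0,0.035,0.087,0,0,0,0,0,0.035,0.087,0,0,0,0,0,0.035,0.087,0,0,0,0,0,0.035,0.087,0,0,0,0,0,0.025,0.087,0,0,0,0,0,0.02,0.087,0,0,0,0,0,0.012,0.087,0,0,0,0,0,0.004,0.087,0,0,0,0,0,0,0.087,0,0,0,0,0,0,0.087])

```text
time: 38.68
ee_pos: [0.4474, -0.0178, 0.0436]
tcp_rot: [-0.001, 1.0, -0.001, 0.0]
force: [-0.1, -0.6, 0.7]
opening: 0.0871
gripper_force: 0.0
```

Request:
play_rows(targets=[0,0,0,0,0,0,0.065,0,0,0,0,0,0,0.05,0,0,0,0,0,0,0.045,0,0,0,0,0,0,0.045,0,0,0,0,0,0,0.045,0,0,0,0,0,0,0.045,0,0,0,0,0,0,0.045,0,0,0,0,0,0,0.045,0,0,0,0,0,0,0.045,0,0,0,0,0,0,0.045])

```text
time: 39.52
ee_pos: [0.4472, -0.0178, 0.0432]
tcp_rot: [-0.001, 1.0, -0.001, 0.0]
force: [-0.7, -0.9, 5.3]
opening: 0.0581
gripper_force: 20.0
```

Run:
```python
from h import *
s=monitor.state();print(s['opening'],s['gripper_force'],s['time'])
p,r=pose(); dx=.4465-p[0]; print("pot-TCP x",dx)
go((p[0],p[1],.125),(.4767-dx,-.326,.125,90,0))
```

```text
0.05807418739732371 20.002134513124474 39.5167
pot-TCP x -0.0007346252223506267
now [ 0.4472 -0.0178  0.0432] z-axis [ 0.001  0.001 -1.   ] y-axis [-0.002 -1.    -0.001]
turn [0. 0. 0.] (0.0 rows) then shift [  0.   -0.1 -81.8] mm (2.0 rows)
turn [-0.08 -0.03 -0.1 ] (0.0 rows) then shift [ 30.2 308.2   0. ] mm (7.6 rows)
```

Request:
play_rows(targets=[0,0,0,0,0,-0.012,0.045,0,0,0,0,0,-0.025,0.045,0,0,0,0,0,-0.025,0.045,0,0,0,0.001,0.01,-0.02,0.045,0,0,0,0.003,0.025,0,0.045,0,0,0,0.003,0.032,0,0.045,0,0,0,0.003,0.035,0,0.045,0,0,0,0.003,0.035,0,0.045,0,0,0,0.003,0.035,0,0.045,0,0,0,0.003,0.035,0,0.045,0,0,0,0.004,0.035,0,0.045,0,0,0,0.004,0.032,0,0.045])

```text
time: 40.52
ee_pos: [0.4731, -0.2941, 0.1242]
tcp_rot: [-0.001, 1.0, -0.001, -0.0]
force: [0.8, -0.3, -1.4]
opening: 0.0574
gripper_force: 20.0
```

Request:
play_rows(targets=[0,0,0,0.003,0.022,0,0.045,0,0,0,0,0.012,0,0.045,0,0,0,0,0,0,0.045,0,0,0,0,0,0,0.045,0,0,0,0,0,0,0.045])

```text
time: 40.93
ee_pos: [0.4767, -0.3242, 0.1242]
tcp_rot: [-0.001, 1.0, -0.0, -0.0]
force: [0.5, 0.3, -1.2]
opening: 0.0579
gripper_force: 20.0
```

Run:
```python
from h import *
s=monitor.state();print(s['opening'],s['gripper_force'],s['time'])
go((.4772,-.326,.093,90,0))
```

```text
0.05785950625875712 19.99958458232868 40.9333
now [ 0.4767 -0.3242  0.1242] z-axis [-0.     0.003 -1.   ] y-axis [-0.    -1.    -0.003]
turn [-0.15  0.01 -0.01] (0.0 rows) then shift [ 0.5  1.8 31.2] mm (0.8 rows)
```

Request:
play_rows(targets=[0,0,0,0.0005,0.0017,0.01,0.045,0,0,0,0,0,0.012,0.045,0,0,0,0,0,0.009,0.045,0,0,0,0,0,0,0.045,0,0,0,0,0,0,0.045,0,0,0,0,0,0,0.045,0,0,0,0,0,0.004,0.045,0,0,0,0,0,0.004,0.045,0,0,0,0,0,0.004,0.045,0,0,0,0,0,0.002,0.045,0,0,0,0,0,0,0.045,0,0,0,0,0,0,0.045])

```text
time: 41.93
ee_pos: [0.477, -0.3276, 0.0794]
tcp_rot: [-0.001, 1.0, -0.001, 0.0]
force: [0.3, -0.9, -1.0]
opening: 0.0573
gripper_force: 20.0
```

Run:
```python
from h import *
s=monitor.state();print(s['force'].round(2),s['wrist_torque'].round(3))
go((.4772,-.326,.064,90,0))
```

```text
[ 0.31 -0.92 -1.01] [ 0.002 -0.003 -0.034]
now [ 0.477  -0.3276  0.0794] z-axis [ 0.     0.002 -1.   ] y-axis [-0.002 -1.    -0.002]
turn [-0.09 -0.   -0.1 ] (0.0 rows) then shift [ 0.2 -1.6 15.4] mm (0.4 rows)
```

The pot is in the bore: its bottom is at 36 mm with no vertical load. Next: lower, release, retreat.

Request:
play_rows(targets=[0,0,0,0,-0.001,0.004,0.045,0,0,0,0,0,0.004,0.045,0,0,0,0,0,0.004,0.045,0,0,0,0,0,0.0034,0.045,0,0,0,0,0,0,0.045,0,0,0,0,0,0,0.045,0,0,0,0,0,0,0.062,0,0,0,0,0,0,0.075,0,0,0,0,0,0,0.08,0,0,0,0,0,0,0.08,0,0,0,0,0,0,0.08])

```text
time: 42.85
ee_pos: [0.4771, -0.3266, 0.0643]
tcp_rot: [-0.001, 1.0, -0.001, 0.0]
force: [0.0, 0.1, 0.3]
opening: 0.0774
gripper_force: 0.0
```

Request:
play_rows(targets=[0,0,0,0,0,-0.01,0.08,0,0,0,0,0,-0.02,0.08,0,0,0,0,0,-0.025,0.08,0,0,0,0,0,-0.025,0.08,0,0,0,-0.01,0,-0.03,0.08,0,0,0,-0.015,0,-0.03,0.08,0,0,0,-0.015,0,-0.03,0.08,0,0,0,0,0,-0.03,0.08,0,0,0,0,0,-0.03,0.08,0,0,0,0,0,-0.02,0.08,0,0,0,0,0,0,0.08])

```text
time: 43.77
ee_pos: [0.438, -0.3279, 0.32]
tcp_rot: [0.001, 1.0, -0.001, 0.004]
force: [0.1, -1.6, 0.5]
opening: 0.0802
gripper_force: 0.0
```

Run:
```python
from h import *
s=monitor.state();print(s['force'].round(2),s['time']); go()
w=optics.capture("wrist");t=optics.capture("top");sd=optics.capture("side")
f=np.zeros((600,800,3),np.uint8); f[:375,:500]=cv2.resize(w,(500,375)); f[:300,500:]=cv2.resize(t[130:280,270:420],(300,300)); f[300:,500:]=cv2.resize(sd[140:290,270:420],(300,300))
f[375:600,:300]=cv2.resize(sd,(300,225))
cv2.imwrite("pics/m9.png",f[:,:,::-1])
```

```text
[ 0.05 -1.59  0.5 ] 43.7667
now [ 0.438  -0.3279  0.32  ] z-axis [ 0.007 -0.002 -1.   ] y-axis [-0.002 -1.     0.002]
```

View pics/m9.png

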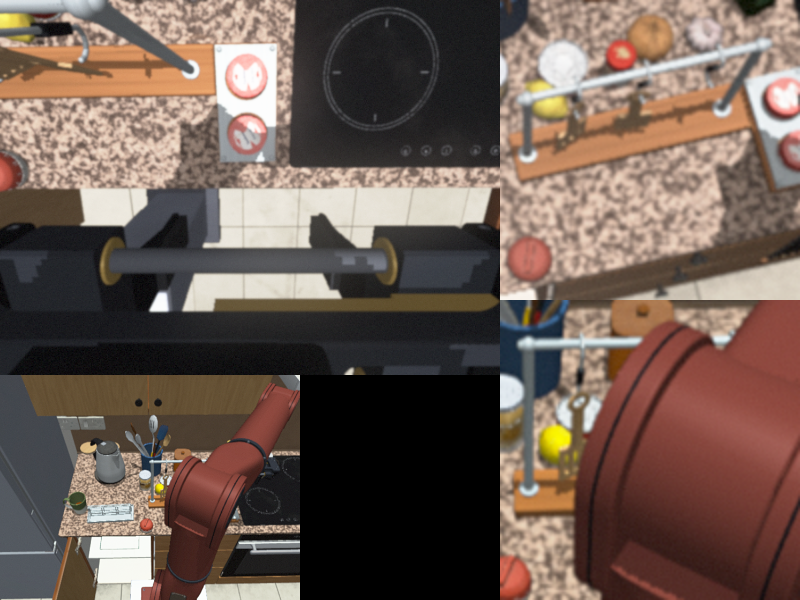

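Both pots are flush in the bores at (246,75) and (247,135), both tools hang from the rail, and the timer and mug are unmoved. I'll let it settle and check for swing.

Request:
play_rows(targets=[0,0,0,0,0,0,0.08,0,0,0,0,0,0,0.08,0,0,0,0,0,0,0.08,0,0,0,0,0,0,0.08,0,0,0,0,0,0,0.08,0,0,0,0,0,0,0.08,0,0,0,0,0,0,0.08,0,0,0,0,0,0,0.08,0,0,0,0,0,0,0.08,0,0,0,0,0,0,0.08,0,0,0,0,0,0,0.08,0,0,0,0,0,0,0.08])

```text
time: 44.92
ee_pos: [0.437, -0.3269, 0.3142]
tcp_rot: [-0.001, 1.0, -0.001, 0.0]
force: [-0.8, -0.7, 0.3]
opening: 0.0799
gripper_force: 0.0
```

Request:
play_rows(targets=[0,0,0,0,0,0,0.08,0,0,0,0,0,0,0.08,0,0,0,0,0,0,0.08,0,0,0,0,0,0,0.08,0,0,0,0,0,0,0.08,0,0,0,0,0,0,0.08,0,0,0,0,0,0,0.08,0,0,0,0,0,0,0.08,0,0,0,0,0,0,0.08,0,0,0,0,0,0,0.08,0,0,0,0,0,0,0.08,0,0,0,0,0,0,0.08])

```text
time: 45.92
ee_pos: [0.437, -0.3269, 0.3142]
tcp_rot: [-0.001, 1.0, -0.001, 0.0]
force: [-0.3, 0.1, 0.0]
opening: 0.0799
gripper_force: 0.0
```

Run:
```python
from h import *
F=[optics.capture("top").astype(int) for _ in range(8)]
for f in F[1:]:
    d=np.abs(f-F[0]).mean(2); print("tools",d[180:215,290:345].mean().round(2),d[180:215,290:345].max().round(0),"ref",d[225:245,300:355].mean().round(2),d[225:245,300:355].max().round(0))
s=monitor.state();print(s['time'],s['joint_vel'].round(3).max())
```

```text
tools 1.73 6.0 ref 1.55 6.0
tools 1.74 6.0 ref 1.61 6.0
tools 1.77 7.0 ref 1.64 6.0
tools 1.73 7.0 ref 1.56 6.0
tools 1.71 9.0 ref 1.62 8.0
tools 1.74 9.0 ref 1.58 7.0
tools 1.76 7.0 ref 1.55 6.0
46.3167 0.002
```

The tools are still: frame differences over them are at camera noise level. I'll hand the job in.

```bash
python3 -c "
from station import order
print(order.sign_off())"
```

```text
the job is handed in; nothing more can be done
None
```

The job is handed in at about 46 s: both tools present hang still on hooks of their own, the spare hook is on the rail, both pots stand in the bores, and I left the timer, honey jar and mug alone.

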